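# Make the vegetable slicer safe to put away

## Task

Make the sloping vegetable slicer safe to put away: first turn the black star wheel on its right-hand side, spoke by spoke, tops away from the robot, all the way to its stop so that the steel ramp in front of the blade is right down. Then take the orange blade guard from the chopping board and press it down square onto the blade, lip uphill, until both spring clips snap over its ends and it sits fully home, and let go of it. Press firmly but do not hammer or force it, and leave the other things where they are.

Things in the scene. Friction and masses are not known exactly. Their poses are not given: they have to be found in the camera images.
- slicer: vegetable slicer (mandoline), dark side rails, light decks, steel ramp, about 285 x 150 mm, fixed to the worktop on gripping feet. Origin on the worktop straight below the middle of the blade; x points level along the slicer to its high end (roughly away from the robot), y to its left (the star wheel is at -y), z up.
- slicer_bed: the slicer's sloping bed, origin 75 mm above slicer's; x uphill along the bed (30 deg above level), y left across it, z square to the bed. The guard is home when its frame coincides with this one. Rails at y = +-66..74 mm (tops z = 12); nothing else stands above z = 10 but the clips. Four round-topped pins at x = +-21, y = +-48 mm leave the guard 1.5 mm play in x.
- blade_edge (a point): middle of the slicer's blade edge, which faces uphill: at bed x = 8, y = 0, z = 5 mm; the steel blade is 84 mm long in y. The guard covers it, its lip going down in front of the edge.
- wheel_hub (a point): middle of the star wheel, axes as body slicer, at slicer x = 55, y = -93, z = 104 mm; the axis is level, along y. Black wheel, 14 mm thick, hub 27 mm across, five round-ended spokes 8 mm wide reaching 34 mm from the axis, 72 deg apart, in the upright x-z plane, 12 mm clear of the side rail. Fingers dipping between spokes from above must stay 16 mm or more above the axis to clear the hub.
- star_wheel (a joint): turn of the star wheel, rad: 0 = ramp up, 2.4 = end stop, ramp right down. Grows as top spokes go to the slicer's +x. At 0 the spoke with a white dot on its outer face points straight up; at value q the spokes lean q, q + 1.257, q - 1.257 .. from straight up towards +x. Stays where left; friction 0.09 N m, 3 to 5 N at the spokes. A spoke leaning far back (beyond -0.4) jams against a level push: rise with it.
- ramp (a joint): how far the steel ramp just uphill of the blade is let down, m: 0 = up, 0.0085 = right down. Moved only by the star wheel (3.5 mm per rad). Unless beyond about 0.0065, the guard's lip lands on the ramp and the guard cannot go home.
- blade_guard: orange blade guard, 34 x 114 x 33 mm, 60 g, right way up on the board. Origin: centre of its underside; x to its lip side (uphill when fitted), y along its length, z up. A finger bar, 12 mm wide in x, 60 mm long in y, stands on it from z = 13 to 33 mm: pinch it across x. Ends chamfered: y = +-57 mm at z = 5.4 to 6.6, drawn in to 53.6 at z = 0 and 53 at z = 11.
- guard_lip (a point): middle of the lower edge of the guard's lip, 13 mm towards +x from the guard's origin, on its underside; the lip is 80 mm long, 3.5 mm thick.
- clip_left (a joint): bend of the left spring clip (20 mm wide steel leaf at bed x = 0, y = +57 mm), rad: 0 = at rest, + = spread outwards. Flared top, 61 mm from the middle at bed z = 22; nose 53.9 mm from the middle at z = 10. Guard touches it 10 mm above home; hardest push (10 to 15 N for both clips, square to the bed) at 4 to 5 mm, clip near 0.15; then it snaps down, clip 0 to 0.06.
- clip_right (a joint): bend of the right spring clip at bed y = -57 mm, as clip_left.
- board: wooden chopping board, 250 (x) x 360 (y) x 22 mm, fixed; origin at the centre of its underside.
- lemon: yellow lemon, 78 x 55 x 56 mm, on the board; leave it.
- peeler: white-handled vegetable peeler, 170 x 25 x 18 mm, at the far side of the board; leave it.
- red_pepper: red bell pepper, 76 x 80 x 106 mm, right of the board; leave it.
- tomato: tomato, 74 mm across, right of the board; leave it.
Mind the look-alikes: they are no part of the job. What is meant by the blade_guard is not green, and is the larger of those in its own colour.

How it is judged (in metres and radians):
On the way, in this order (a step that is already met when the one before it is completed fails the run):
1. the star wheel is turned to its stop and the ramp is right down (value of joint star_wheel above 2.28 rad and value of joint ramp above 0.0078 m), for 0.2 s.
2. the guard is snapped home between the clips (z of blade_guard in the frame of slicer_bed between -0.002 and 0.0018 m and x of blade_guard in the frame of slicer_bed between -0.0035 and 0.0035 m and y of blade_guard in the frame of slicer_bed between -0.0035 and 0.0035 m and x of guard_lip in the frame of slicer_bed above 0.008 m and angle between the z axis of blade_guard and the z axis of slicer_bed, either way round below 0.05 rad and value of joint each of clip_left, clip_right below 0.11 rad), for 0.2 s.
At the end, for the whole second after the job is handed in: Wheel within 0.12 rad of its stop and ramp down 7.8 mm or more; guard in the bed, lip uphill, within 1.8 mm of home in height, 3.5 mm along and across, square within 0.05 rad; both clips sprung back over its ends (below 0.11 rad); guard at rest and released (all of step 1 and all of step 2 and linear speed of blade_guard below 0.01 m/s and contact force between blade_guard and the fingers below 0.05 N); the robot touches nothing.
It fails at once if the guard is pressed on the slicer with more than 120 N (contact force between blade_guard and slicer above 120 N).
It fails at once if the lemon or the peeler pushed more than 50 mm away (distance of any of lemon, peeler from where it was at the start of the episode above 0.05 m).
It fails at once if the red pepper or the tomato pushed more than 30 mm away (distance of any of red_pepper, tomato from where it was at the start of the episode above 0.03 m).
It also fails if it takes over 72 s, if anything falls off the work surface, if the arm or the gripper's body presses on something with over 40 N, if the wrist force passes 120 N, or if a joint passes its speed limit or range.

## Robot

A 7-joint arm with a two-finger parallel gripper is mounted at the origin on a cart in front of the work surface, level with it; the furniture and walls round the work are solid. World frame = base frame: x ahead of the robot, y to its left, z up, the work surface at z = 0. Lengths are in m, angles in degrees, forces in N, time in s.
With the tool pointing down it reaches from about 0.425 to 0.95 m from the base axis. Payload 16.7 kg.
Tool frame: the origin (TCP) lies at the very end of the fingers, on their centre line; the grasp point (between the pads) lies 19 mm behind it (arm.grip_depth is the distance from the TCP to the grasp point, in m); z points along the fingers, y is the line along which they close (so a half turn about z gives the same grasp; the last joint's range is limited). The gripper opens to 94 mm and grips with 3 to 60 N. Pads are 16 mm wide; open, the fingers measure 119 mm over their backs; the gripper's body (75 mm by 177 mm) begins 78 mm behind the grasp point.
Start: joints at [-84.998, 24.414, 4.234, 92.017, -1.954, 63.644, -3.845], TCP at [0.158, 0.656, 0.205] pointing down, gripper open.
Joint ranges: [-163.25, 163.25], [-28.42, 122.38], [-70.27, 78.77], [12.13, 141.07], [-58.53, 238.53], [9.26, 117.41], [-156.51, 156.51]. Speed limits (degrees/s): [108.29, 108.29, 136.94, 136.94, 172.46, 172.46, 172.46].

## Interface

Orientations are given as [roll, pitch, yaw] about the fixed x, y, z axes, in that order (R = Rz(yaw) Ry(pitch) Rx(roll)).
In Python, from workcell import arm, eyes, job gives the robot as it stands. The module is installed in compiled form; this text tells all that it offers.
- The arm moves only by the tool play_rows, never from a script. Its argument "steps" is a list of rows, each an object of numbers: "x", "y", "z": the shift along the tool's x, y, z in mm; "wx", "wy", "wz": the turn, a rotation vector about the tool's x, y, z in rad. A call has 1 to 8 rows; each row shifts and turns the commanded pose from where the row before left it, along the tool's axes as they then stand; what a row does not reach is not made up. A row lasts 1/12 s, in which the tool goes at most 41.7 mm and 7.16 degrees, less where a joint would pass 70% of its speed; a pose out of reach is approached as far as the arm can. A call is refused whole if a number of a shift passes 41.7 or a number of a turn 0.125, either way. A call with a gripper value outside its range is refused whole. "grip" is the opening, from 0 (shut) to 1 (fully open), set as the call begins (left out, the last holds). The fingers move at their own pace and stop on an object; the grip force is fixed at half the most. Time passes only in rows, so rows that do not move let the fingers close. It gives the time, the measured TCP pose, the force, the opening and the grip force at its end, in the units of the state.
- arm.state(): the state, without advancing time (a new reading comes with each control period).
- eyes.snapshot(name): name is "side" or "top"; returns a dict with "color" (420x560x3 uint8, red, green, blue), "fx", "fy", "cx", "cy" (pixels), "k1" (the pictures are not rectified: a ray, as slopes to the right and down, at radius r is drawn at 1 + k1 r^2 times it, then the intrinsics apply), "eye" and "attitude" of the camera in the world. Camera axes: x right, y down, z forward; pixel columns grow to the right and rows downward; lengths in m; the calibration is good to about 2 mm. A picture is of the moment at which its call begins. There is no depth.
- job.close_job(): hands the job in; it is judged then, once.
Trained networks look in a picture, given as the dict that the camera call returned (one of the last four; its "shot" number tells which), for a name from the list of things; names that differ only in an ending like _2 or _b are one class to them, and where a whole thing is asked for, a point or a joint stands for the part that bears it (a point fixed in the world has none). Each returns a list of dicts, best first, with "conf" (0 to 1); they miss things now and then, are a little off and sometimes report something else, mostly with a low value. They report only what shows in the picture. A call takes as long as a camera call. They do not tell look-alikes from the thing itself.
- eyes.recognise(thing, picture): "extent" ([left, top, width, height] in pixels, round what is visible of it).
- eyes.outline_of(thing, picture): "pixels" (420x560 bool, what is visible of it) and "extent" ([left, top, width, height] in pixels, round what is visible of it).
- eyes.tip_of(thing, picture): "at" ([column, row] in pixels: a listed point, or the origin of a listed thing).
The state is a dict: "t": time; "joints": joint angles; "qvel": joint speeds; "joint_efforts": joint torques, N m; "position": TCP position; "orientation": TCP orientation; "wrist_force": force on the tool from outside, world axes, zero at the start; "wrist_torque": the same for the moment, N m; "width": opening from 0.0 (shut) to 1.0 (fully open); "grasp_force": force on a finger pad.
Only numpy, scipy, OpenCV 4.12 (cv2) and the standard library are available. Lean on these libraries where they do the work, as an engineer would, in place of code of your own. Each camera call takes 0.05 s, during which the arm holds its last target. There are 200 camera calls.

## Working session

There is one attempt and no reset: what is moved stays moved. The work goes in short steps, Python scripts to look and compute and a tool call to move; the robot and the scene stay as the last step left them, time stands still between calls to the robot, and variables do not carry over. Pictures are saved under pics/ and viewed, at most 10 in all, crops included, and the job is handed in when it is done.

Besides the shell and the picture viewer there is one more tool, called by a JSON object that holds its "op" and its "data", one argument or row to a line. play_rows: Moves the arm, as the interface text tells. Its arguments: {"type":"object","properties":{"steps":{"type":"array","items":{"type":"object","properties":{"x":{"type":"number"},"y":{"type":"number"},"z":{"type":"number"},"wx":{"type":"number"},"wy":{"type":"number"},"wz":{"type":"number"}}}},"grip":{"type":"number"}},"required":["steps"]}

```bash
mkdir -p pics; cat > h.py <<'E'
import numpy as np, cv2
from scipy.spatial.transform import Rotation as Rot
from workcell import arm, eyes, job
def att(s):
    a=np.array(s["attitude"],float)
    return a if a.shape==(3,3) else Rot.from_euler('xyz',a,degrees=True).as_matrix()
def ray(s,p):
    K=np.array([[s["fx"],0,s["cx"]],[0,s["fy"],s["cy"]],[0,0,1]])
    u=cv2.undistortPoints(np.array([[p]],float),K,np.array([s["k1"],0,0,0]))[0,0]
    d=att(s)@np.array([u[0],u[1],1]); return np.array(s["eye"]),d/np.linalg.norm(d)
def onz(s,p,z):
    o,d=ray(s,p); return o+d*(z-o[2])/d[2]
def tri(s1,p1,s2,p2):
    A=np.zeros((3,3));b=np.zeros(3);R=[ray(s1,p1),ray(s2,p2)]
    for o,d in R:
        M=np.eye(3)-np.outer(d,d);A+=M;b+=M@o
    x=np.linalg.solve(A,b); return x,[np.linalg.norm((np.eye(3)-np.outer(d,d))@(x-o)) for o,d in R]
def proj(s,X):
    c=att(s).T@(np.array(X)-s["eye"]);u=c[:2]/c[2];u=u*(1+s["k1"]*u@u)
    return np.array([s["fx"]*u[0]+s["cx"],s["fy"]*u[1]+s["cy"]])
def save(s,n,box=None,k=1):
    im=s["color"][:,:,::-1]
    if box: x,y,w,h=box; im=im[y:y+h,x:x+w]
    cv2.imwrite("pics/"+n,cv2.resize(im,None,fx=k,fy=k,interpolation=cv2.INTER_CUBIC))
def toolmove(st,X):  # world target -> tool-axes shift mm
    R=Rot.from_euler('xyz',st["orientation"],degrees=True)
    return R.inv().apply(np.array(X)-st["position"])*1000
E
python3 - <<'E'
from h import *
np.set_printoptions(precision=4,suppress=True)
S={n:eyes.snapshot(n) for n in("side","top")}
for n,s in S.items():
    save(s,n+"0.png"); print(n,s["eye"],s["attitude"],s["fx"],s["k1"])
    for t in("blade_edge","wheel_hub","slicer","blade_guard","guard_lip"):
        print(t,[(np.round(d["at"],1),round(d["conf"],2)) for d in eyes.tip_of(t,s)])
    print([(d["extent"],d["conf"]) for d in eyes.recognise("blade_guard",s)])
print(arm.state())
E
```

```text
side [ 0.2103 -0.8508  0.7584] [-126.3369    0.0001  -15.3696] 399.7265168341142 -0.02626642056053802
blade_edge [(array([267.3, 168.1]), 0.57), (array([266.2, 175.3]), 0.28)]
wheel_hub [(array([294. , 176.4]), 0.73)]
slicer [(array([266.4, 196.2]), 0.78)]
blade_guard [(array([289.4, 252.3]), 0.74), (array([205.9, 206.1]), 0.42), (array([265.5, 165.4]), 0.39)]
guard_lip [(array([259.5, 169.8]), 0.58), (array([295.9, 249.2]), 0.55), (array([205.2, 202.3]), 0.55)]
[([287.8, 167.3, 20.2, 19.8], 0.66), ([282.4, 235.8, 13.4, 29.3], 0.53), ([195.1, 200.0, 23.6, 9.6], 0.43)]
top [0.4001 0.0183 1.1744] [-177.3378   -1.1299  -90.5038] 399.5545073819791 0.013583501116643582
blade_edge [(array([178.7, 193.8]), 0.67)]
wheel_hub [(array([211.3, 168.9]), 0.96)]
slicer [(array([185.3, 202.3]), 0.84)]
blade_guard [(array([126.3, 183.5]), 0.85), (array([295.1, 206. ]), 0.63), (array([187.5, 271.8]), 0.5), (array([177.7, 193.2]), 0.21)]
guard_lip [(array([296.6, 199.3]), 0.86), (array([122.7, 192.7]), 0.74), (array([321.7, 193.1]), 0.7), (array([190.2, 270.1]), 0.67), (array([352.9, 202.4]), 0.41)]
[([104.6, 174.5, 41.3, 22.3], 0.97), ([178.5, 259.2, 24.9, 28.0], 0.8), ([277.8, 193.8, 39.0, 20.9], 0.58)]
{'t': 0.7, 'joints': array([-84.9979,  24.4139,   4.2335,  92.0171,  -1.9532,  63.6433,
        -3.8444]), 'qvel': array([-0.0202,  0.039 ,  0.0594, -0.0591,  0.0573, -0.0439,  0.0626]), 'joint_efforts': array([  0.001 , -93.5336,   3.6638, -45.4482,  -0.0489,   0.013 ,
         0.    ]), 'position': array([0.1584, 0.6561, 0.2055]), 'orientation': array([-179.9977,   -0.0015,  166.4299]), 'wrist_force': array([-0.1603, -0.0084, -0.2015]), 'wrist_torque': array([ 0.0487, -0.0308, -0.0099]), 'grasp_force': 0.0, 'width': 1.0010891520791871}
```

View pics/side0.png

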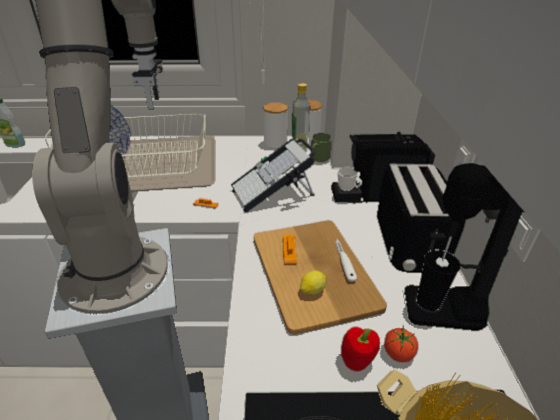

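View pics/top0.png

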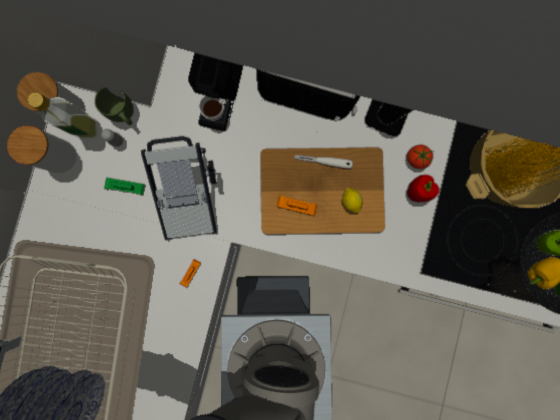

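The side view shows the orange guard on the board at (290,249), and the top view shows it at (296,206). It could be confused with the small orange piece at top (190,272) / side (206,204), or the green one at top (125,186). I choose the one on the board: it's orange and the larger of the two.

```bash
python3 - <<'E'
from h import *
np.set_printoptions(precision=4,suppress=True)
a=eyes.snapshot("side");b=eyes.snapshot("top")
be,e1=tri(a,(267.3,168.1),b,(178.7,193.8)); hub,e2=tri(a,(294,176.4),b,(211.3,168.9)); so,e3=tri(a,(266.4,196.2),b,(185.3,202.3))
print("blade",be,e1,"hub",hub,e2,"slicer",so,e3)
d=(hub-be)[:2]; m=np.array([55-4.43,-93.])
print("yaw from hub-blade",np.degrees(np.arctan2(d[1],d[0])-np.arctan2(m[1],m[0])),np.linalg.norm(d),np.linalg.norm(m))
# orange mask for guard
hsv=cv2.cvtColor(b["color"],cv2.COLOR_RGB2HSV)
m=cv2.inRange(hsv,(5,150,120),(20,255,255)); m2=np.zeros_like(m); m2[185:225,265:330]=m[185:225,265:330]
ys,xs=np.nonzero(m2); print(len(xs))
P=np.array([onz(b,(x,y),0.028)[:2] for x,y in zip(xs,ys)])
r=cv2.minAreaRect((P*1000).astype(np.float32)); print(r)
for t in("guard_lip","blade_guard"):
  for s in(a,b): print(t,[(np.round(onz(s,q["at"],.022),4),np.round(q["at"],1),round(q["conf"],2)) for q in eyes.tip_of(t,s)])
save(b,"g_top.png",(260,180,70,50),8)
save(b,"sl_top.png",(135,130,95,115),5)
save(a,"sl_side.png",(225,130,100,85),7)
E
```

```text
blade [0.4956 0.2603 0.0985] [np.float64(0.003280055392996019), np.float64(0.003280055392995932)] hub [0.5601 0.1719 0.1081] [np.float64(0.004104262561706288), np.float64(0.004104262561706582)] slicer [ 0.4863  0.2649 -0.0145] [np.float64(0.002611633980743884), np.float64(0.002611633980743775)]
yaw from hub-blade 7.584687494267754 0.10948337959381038 105.85993056865284
2136
((464.9944763183594, -63.467552185058594), (184.67149353027344, 98.10282135009766), 89.51943969726562)
guard_lip [(array([ 0.4835, -0.0655,  0.022 ]), array([294.2, 249.8]), 0.69), (array([0.2729, 0.2285, 0.022 ]), array([204.2, 202.7]), 0.65), (array([0.5119, 0.3993, 0.022 ]), array([263.2, 167.3]), 0.58)]
guard_lip [(array([0.5086, 0.4328, 0.022 ]), array([123.9, 193.2]), 0.77), (array([ 0.4828, -0.0708,  0.022 ]), array([299.4, 200.9]), 0.68), (array([0.2901, 0.2521, 0.022 ]), array([187.2, 269.1]), 0.6)]
blade_guard [(array([ 0.4715, -0.0725,  0.022 ]), array([290.8, 252.2]), 0.65), (array([0.5105, 0.3906, 0.022 ]), array([263.4, 168.5]), 0.57)]
blade_guard [(array([ 0.4733, -0.0594,  0.022 ]), array([295.5, 204.2]), 0.95), (array([0.535 , 0.4239, 0.022 ]), array([127.1, 184. ]), 0.9), (array([0.2903, 0.2398, 0.022 ]), array([191.5, 269. ]), 0.7)]
```

View pics/g_top.png

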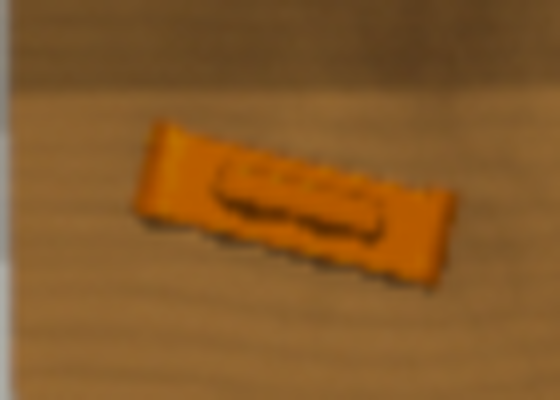

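View pics/sl_top.png

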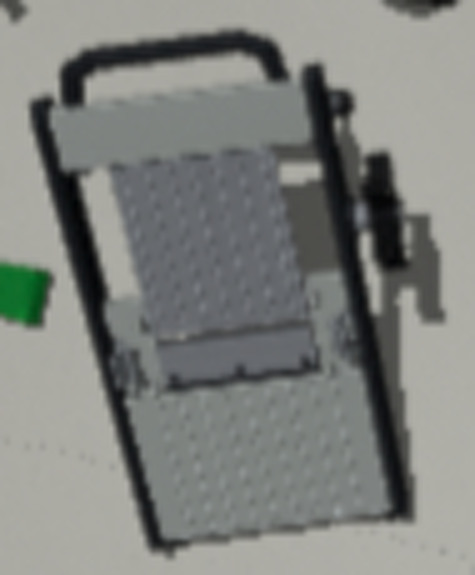

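View pics/sl_side.png

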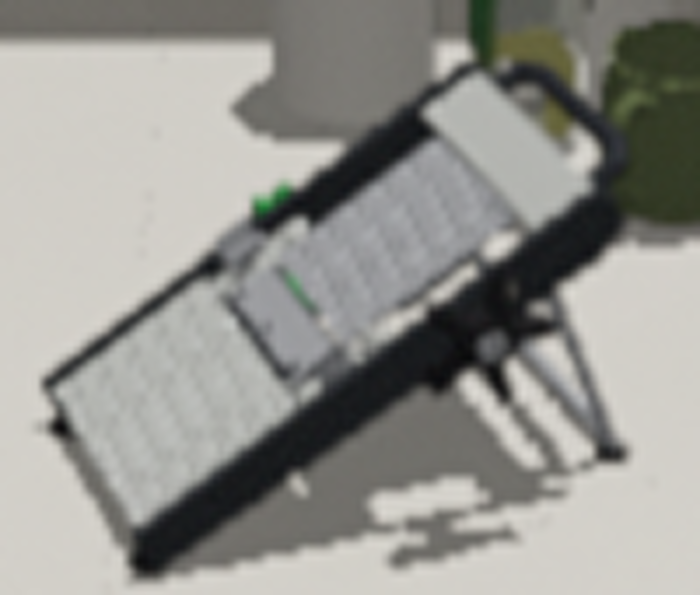

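The crop confirms the guard on the board, tilted about -13°, with the bar in the middle. The networks place its lip on the far (+x) side in both views. In the slicer crops the blade seam is centred near top (181,197) / side (268,173), and the hub's outer face is at side (295,179). Next I fit both poses to the image edges.

```bash
cat > fit.py <<'E'
from h import *
from scipy.optimize import least_squares
from scipy.ndimage import map_coordinates
np.set_printoptions(precision=4,suppress=True)
Ry=Rot.from_euler('y',-30,degrees=True)
def slw(p,X): # slicer -> world
    return np.array([p[0],p[1],0])+Rot.from_euler('z',p[2]).apply(X)
def bed(p,X): return slw(p,Ry.apply(np.array(X))+[0,0,.075])
def edgepts(s,p,y,z,sgn):
    g=cv2.GaussianBlur(cv2.cvtColor(s["color"],cv2.COLOR_RGB2GRAY),(0,0),.7).astype(float)
    out=[]
    for x in np.linspace(-.12,.12,49):
        if abs(x)<.015: continue
        q=proj(s,bed(p,[x,y,z])); q2=proj(s,bed(p,[x,y+.002,z])); n=proj(s,bed(p,[x+.01,y,z]))-q
        n=np.array([-n[1],n[0]])/np.linalg.norm(n); n*=np.sign(n@(q2-q))
        t=np.arange(-W,W+.01,.25); v=map_coordinates(g,[q[1]+t*n[1],q[0]+t*n[0]],order=1)
        d=np.gradient(v)*sgn
        if d.max()>3: out.append((x,q+n*t[d.argmax()],n))
    return out
def fit(S,p,pts,iters=12):
    global W
    for i in range(iters):
        W=6 if i<6 else 3
        E=[(s,y,z,edgepts(s,p,y,z,g)) for s in S for y,z,g in((.074,.012,1),(-.066,.012,1))]
        def r(p):
            o=[]
            for s,y,z,L in E:
                o+=[(proj(s,bed(p,[x,y,z]))-q)@n for x,q,n in L]
            for s,X,q,w in pts: o+=list(w*(proj(s,slw(p,X))-q))
            return np.array(o)
        R=least_squares(r,p,loss="soft_l1",f_scale=.5); p=R.x
    for s,y,z,L in E: print(y,len(L),"med res",np.median([(proj(s,bed(p,[x,y,z]))-q)@n for x,q,n in L]),"mad",np.median(np.abs([(proj(s,bed(p,[x,y,z]))-q)@n for x,q,n in L])))
    return p
E
cat > f1.py <<'E'
from fit import *
a=eyes.snapshot("side");b=eyes.snapshot("top")
BE=np.array([.00443,0,.0833]);HO=np.array([.055,-.1,.104]);H=np.array([.055,-.093,.104])
pts=[(b,BE,np.array([181.2,196.6]),1),(a,BE,np.array([267.7,172.7]),1),(a,HO,np.array([295,179.3]),1),(b,H,np.array([211.3,168.9]),1)]
p=fit([a,b],np.array([.487,.262,np.radians(8)]),pts)
print("slicer",p[:2],np.degrees(p[2]))
for s,X,q,w in pts: print("pt res",proj(s,slw(p,X))-q)
p0=fit([b],p,pts[:1]+pts[3:]);print("top only",p0[:2],np.degrees(p0[2]))
p0=fit([a],p,pts[1:3]);print("side only",p0[:2],np.degrees(p0[2]))
# guard
M=np.array([(x,y,z) for x in(-.017,.017) for y,z in((.0536,0),(.057,.006),(.053,.011),(.03,.013))for y in(y,-y)]+[(x,y,.033) for x in(-.006,.006) for y in(-.03,.03)])
def sig(s,c):
    m=cv2.moments(c); cx,cy=m["m10"]/m["m00"],m["m01"]/m["m00"]
    th=.5*np.arctan2(2*m["mu11"],m["mu20"]-m["mu02"]); return np.array([cx,cy,20*np.cos(2*th),20*np.sin(2*th)])
T=[];
for s in(a,b):
    d=[q for q in eyes.outline_of("blade_guard",s)]
    tgt=proj(s,[.472,-.065,.03]); d=min(d,key=lambda q:np.hypot(*(np.array(q["extent"][:2])+np.array(q["extent"][2:])/2-tgt)))
    k=d["pixels"].astype(np.uint8); cs,_=cv2.findContours(cv2.resize(k,None,fx=4,fy=4,interpolation=cv2.INTER_NEAREST),cv2.RETR_EXTERNAL,cv2.CHAIN_APPROX_NONE)
    c=cv2.convexHull(max(cs,key=cv2.contourArea)).astype(np.float32)/4-.375; print(d["extent"],d["conf"],"area",cv2.contourArea(c)); T.append((s,sig(s,c)))
def hull(s,g): 
    X=np.array([g[0],g[1],.022])+Rot.from_euler('z',g[2]).apply(M)
    return cv2.convexHull(np.array([proj(s,x) for x in X],np.float32))
for sel in(T,T[:1],T[1:]):
    R=least_squares(lambda g:np.concatenate([sig(s,hull(s,g))-t for s,t in sel]),[.472,-.065,-.22],diff_step=1e-3)
    print("guard",R.x[:2],np.degrees(R.x[2]),R.fun,[cv2.contourArea(hull(s,R.x)) for s,_ in sel])
    if len(sel)==2: g=R.x
# overlay
def ov(s,box,k):
    im=cv2.resize(s["color"][box[1]:box[1]+box[3],box[0]:box[0]+box[2],::-1],None,fx=k,fy=k,interpolation=cv2.INTER_CUBIC)
    f=lambda q:tuple(int(v) for v in (np.array(q)-box[:2]+.5)*k)
    for A,B in(((-.12,.074,.012),(.12,.074,.012)),((-.12,-.066,.012),(.12,-.066,.012)),((.008,-.042,.005),(.008,.042,.005))):
        cv2.line(im,f(proj(s,bed(p,A))),f(proj(s,bed(p,B))),(0,0,255),1)
    for y in(.001,): pass
    an=np.linspace(0,6.28,60); cv2.polylines(im,[np.array([f(proj(s,slw(p,[.055+.034*np.sin(t),-.1,.104+.034*np.cos(t)]))) for t in an])],1,(255,0,0),1)
    return im
A=ov(a,(225,130,100,85),4);B=ov(b,(140,130,95,120),4)
hgt=max(A.shape[0],B.shape[0]); z=lambda i:cv2.copyMakeBorder(i,0,hgt-i.shape[0],0,0,cv2.BORDER_CONSTANT)
cv2.imwrite("pics/ov1.png",np.hstack([z(A),z(B)]))
E
python3 f1.py
```

```text
0.074 44 med res -0.23613429109712475 mad 0.2380398670937558
-0.066 44 med res 0.26347537361620477 mad 0.26347537361620477
0.074 44 med res 0.031706318516650914 mad 0.035905493595068214
-0.066 44 med res -0.21443026208453506 mad 0.2201884088743722
slicer [0.4965 0.2571] 7.072586781091127
pt res [-0.5043 -3.0693]
pt res [ 2.39   -0.4828]
pt res [ 1.9644 -0.8946]
pt res [-0.0198  0.8323]
0.074 44 med res 0.04265183709826173 mad 0.051842425643689447
-0.066 44 med res -0.1704066320011813 mad 0.17554826293761716
top only [0.4965 0.2573] 7.02923416451678
0.074 44 med res -0.008987546050396178 mad 0.23836347375383207
-0.066 44 med res -0.0048631512981720205 mad 0.23960800820212075
side only [0.4879 0.2493] 7.06468621466524
[285.0, 234.2, 10.3, 32.1] 0.56 area 384.8125
[276.2, 198.3, 40.8, 16.6] 0.92 area 480.0625
guard [ 0.4698 -0.0636] -14.401246608641173 [-0.2524 -0.7445 -0.0085 -0.0524  0.5851 -0.128   0.0443 -0.0831] [372.5686073140241, 479.6442289019469]
guard [ 0.4696 -0.0667] -14.378901158313482 [-0.  0. -0. -0.] [374.8831896786578]
guard [ 0.4695 -0.0619] -14.536921125513684 [-0. -0. -0.  0.] [479.6132908274885]
```

View pics/ov1.png

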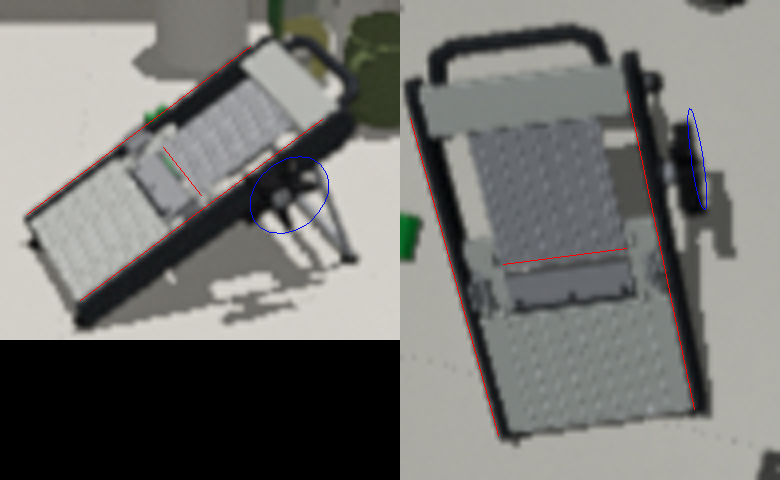

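The overlay shows the rails fitting well. The fitted blade line lies 2 to 3 px uphill of the real seam in both views, and the wheel circle is about 2 px too far. So x is a few mm too large, and I'll refit with lighter edge weights plus the clips and the wheel.

```bash
sed -i 's/o+=\[(proj(s,bed(p,\[x,y,z\]))-q)@n for x,q,n in L\]/o+=[.2*((proj(s,bed(p,[x,y,z]))-q)@n) for x,q,n in L]/' fit.py
cat > f2.py <<'E'
from fit import *
a=eyes.snapshot("side");b=eyes.snapshot("top")
BE=np.array([.00443,0,.0833]);HO=np.array([.055,-.1,.104]);H=np.array([.055,-.093,.104])
cl=lambda y:Ry.apply([0,y,.013])+[0,0,.075]
A=np.array
pts=[(b,BE,A([181.,196.6]),1),(a,BE,A([267.7,172.7]),1),(a,HO,A([295,179]),1),(b,H,A([211.8,170.5]),1),(b,cl(.058),A([160.3,203.7]),1),(b,cl(-.058),A([204.2,197.3]),1)]
for S in([a,b],[b],[a]):
    pp=[q for q in pts if any(q[0] is s for s in S)]
    p=fit(S,A([.49,.258,np.radians(7)]),pp); print("slicer",p[:2],np.degrees(p[2]))
    for s,X,q,w in pp: print("   pt res",proj(s,slw(p,X))-q)
    if len(S)==2: P=p
print("hub",slw(P,H),"bed",bed(P,[0,0,0]))
E
python3 f2.py
```

```text
0.074 44 med res 0.5009887790342149 mad 0.5011985867995534
-0.066 44 med res 0.7519638942462881 mad 0.7519638942462881
0.074 44 med res -0.0019713974946117367 mad 0.24603272415132532
-0.066 43 med res -0.49497233629305143 mad 0.49497233629305143
slicer [0.4892 0.2548] 7.578386758267495
   pt res [ 0.5302 -0.4046]
   pt res [0.4317 0.1546]
   pt res [ 0.1619 -0.0309]
   pt res [0.1299 1.6508]
   pt res [ 0.1696 -0.655 ]
   pt res [-1.114  -0.1776]
0.074 44 med res 0.12059556872693092 mad 0.2545451493121677
-0.066 43 med res -0.25389744187829766 mad 0.2545439221119737
slicer [0.4886 0.2551] 7.633956707356736
   pt res [ 0.4176 -0.1925]
   pt res [-0.006   1.8348]
   pt res [ 0.0623 -0.4216]
   pt res [-1.225   0.0139]
0.074 44 med res 0.25592662611030914 mad 0.2580854963755363
-0.066 44 med res 0.2538834201251461 mad 0.25707444599550594
slicer [0.4887 0.2519] 7.497485350149622
   pt res [0.4932 0.6015]
   pt res [0.2462 0.473 ]
hub [0.556  0.1698 0.104 ] bed [0.4892 0.2548 0.075 ]
```

{"op": "play_rows", "data": {
  "steps": [
    {"z": -40},
    {"z": -40},
    {"x": -30,"y": -24},
    {"x": -30,"y": -24},
    {"x": -30,"y": -24},
    {"x": -30,"y": -24},
    {"x": -30,"y": -24},
    {"x": -30,"y": -24}
  ],
  "grip": 0
}}

```text
schema error: expected keys x, y, z, wx, wy, wz
```

{"op": "play_rows", "data": {
  "steps": [
    {"x": -30,"y": -24},
    {"x": -30,"y": -24},
    {"x": -30,"y": -24},
    {"x": -30,"y": -24},
    {"x": -30,"y": -24},
    {"x": -30,"y": -24},
    {"x": -30,"y": -24},
    {"x": -30,"y": -24}
  ]
}}

```text
schema error: expected keys x, y, z, wx, wy, wz
```

{"op": "play_rows", "data": {
  "steps": [
    {"wz": -0.092},
    {"wz": -0.092},
    {"wz": -0.092},
    {"wz": -0.092},
    {},
    {}
  ]
}}

```text
schema error: expected keys x, y, z, wx, wy, wz
```

All six keys are required.

{"op": "play_rows", "data": {
  "steps": [
    {"x": 0,"y": 0,"z": -40,"wx": 0,"wy": 0,"wz": -0.092},
    {"x": 0,"y": 0,"z": -40,"wx": 0,"wy": 0,"wz": -0.092},
    {"x": 0,"y": 0,"z": 0,"wx": 0,"wy": 0,"wz": -0.092},
    {"x": 0,"y": 0,"z": 0,"wx": 0,"wy": 0,"wz": -0.092},
    {"x": 0,"y": 0,"z": 0,"wx": 0,"wy": 0,"wz": 0},
    {"x": 0,"y": 0,"z": 0,"wx": 0,"wy": 0,"wz": 0}
  ],
  "grip": 0
}}

```text
t: 1.8
position: [0.1585, 0.6559, 0.2852]
orientation: [-180.0, -0.0, -172.7]
wrist_force: [-1.0, -0.2, 0.7]
width: 0.61
grasp_force: 0.0
```

{"op": "play_rows", "data": {
  "steps": [
    {"x": -19.5,"y": -33.4,"z": 0,"wx": 0,"wy": 0,"wz": 0},
    {"x": -19.5,"y": -33.4,"z": 0,"wx": 0,"wy": 0,"wz": 0},
    {"x": -19.5,"y": -33.4,"z": 0,"wx": 0,"wy": 0,"wz": 0},
    {"x": -19.5,"y": -33.4,"z": 0,"wx": 0,"wy": 0,"wz": 0},
    {"x": -19.5,"y": -33.4,"z": 0,"wx": 0,"wy": 0,"wz": 0},
    {"x": -19.5,"y": -33.4,"z": 0,"wx": 0,"wy": 0,"wz": 0},
    {"x": -19.5,"y": -33.4,"z": 0,"wx": 0,"wy": 0,"wz": 0},
    {"x": -19.5,"y": -33.4,"z": 0,"wx": 0,"wy": 0,"wz": 0}
  ]
}}

```text
t: 2.47
position: [0.3487, 0.4098, 0.2852]
orientation: [-180.0, -0.0, -172.7]
wrist_force: [0.7, -0.3, 0.7]
width: 0.042
grasp_force: 0.0
```

{"op": "play_rows", "data": {
  "steps": [
    {"x": -19.5,"y": -33.4,"z": 0,"wx": 0,"wy": 0,"wz": 0},
    {"x": -19.5,"y": -33.4,"z": 0,"wx": 0,"wy": 0,"wz": 0},
    {"x": -19.5,"y": -33.4,"z": 0,"wx": 0,"wy": 0,"wz": 0},
    {"x": -19.5,"y": -33.4,"z": 0,"wx": 0,"wy": 0,"wz": 0},
    {"x": -19.5,"y": -33.4,"z": 0,"wx": 0,"wy": 0,"wz": 0},
    {"x": -19.5,"y": -33.4,"z": 0,"wx": 0,"wy": 0,"wz": 0},
    {"x": -19.5,"y": -33.4,"z": 0,"wx": 0,"wy": 0,"wz": 0},
    {"x": -19.5,"y": -33.4,"z": 0,"wx": 0,"wy": 0,"wz": 0}
  ]
}}

```text
t: 3.13
position: [0.5382, 0.1653, 0.2853]
orientation: [180.0, -0.0, -172.7]
wrist_force: [0.1, 1.1, 0.3]
width: 0.006
grasp_force: 0.0
```

{"op": "play_rows", "data": {
  "steps": [
    {"x": 0,"y": 0,"z": 40,"wx": 0,"wy": 0,"wz": 0},
    {"x": 0,"y": 0,"z": 40,"wx": 0,"wy": 0,"wz": 0},
    {"x": 0,"y": 0,"z": 0,"wx": 0,"wy": 0,"wz": 0},
    {"x": 0,"y": 0,"z": 0,"wx": 0,"wy": 0,"wz": 0}
  ]
}}

```text
t: 3.47
position: [0.5365, 0.1668, 0.2046]
orientation: [-179.9, -0.2, -172.6]
wrist_force: [0.0, 0.5, 0.5]
width: 0.003
grasp_force: 0.0
```

```bash
python3 - <<'E'
from h import *
a=eyes.snapshot("side");b=eyes.snapshot("top");st=arm.state();print(st["position"],st["orientation"],st["width"],st["joints"])
def c(s,box):
    im=cv2.resize(s["color"][box[1]:box[1]+box[3],box[0]:box[0]+box[2],::-1],None,fx=4,fy=4,interpolation=cv2.INTER_CUBIC)
    q=(proj(s,st["position"])-box[:2]+.5)*4; cv2.circle(im,tuple(int(v) for v in q),4,(0,0,255),1); print(proj(s,st["position"])); return im
cv2.imwrite("pics/w1.png",np.hstack([c(a,(235,110,100,110)),c(b,(150,110,95,110))]))
E
```

```text
[0.53824648 0.16771461 0.20737711] [ 1.79976519e+02  7.93522346e-02 -1.72529350e+02] 0.0038087023986555528 [-41.72487722  14.31762681  21.31321452 107.42765336  -6.00818801
  59.25340664  79.52646378]
[289.7544727  149.27084119]
[206.7484801  173.27903952]
```

View pics/w1.png

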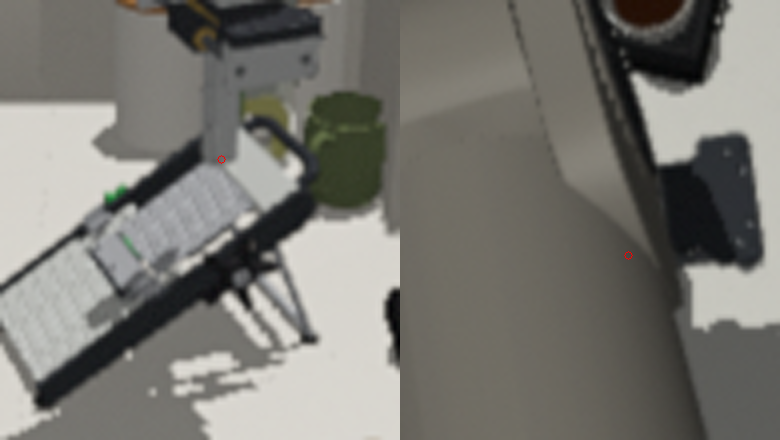

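The side view shows the closed fingers hovering just above and behind the wheel. The TCP projects onto the fingertip at (290,149), so the side calibration holds. The arm hides the wheel from the top camera. Next I dip the fingers behind the upright spoke.

{"op": "play_rows", "data": {
  "steps": [
    {"x": 3,"y": -3,"z": 25,"wx": 0,"wy": 0,"wz": 0},
    {"x": 0,"y": 0,"z": 25,"wx": 0,"wy": 0,"wz": 0},
    {"x": 0,"y": 0,"z": 20,"wx": 0,"wy": 0,"wz": 0},
    {"x": 0,"y": 0,"z": 9,"wx": 0,"wy": 0,"wz": 0},
    {"x": 0,"y": 0,"z": 0,"wx": 0,"wy": 0,"wz": 0},
    {"x": 0,"y": 0,"z": 0,"wx": 0,"wy": 0,"wz": 0},
    {"x": 0,"y": 0,"z": 0,"wx": 0,"wy": 0,"wz": 0},
    {"x": 0,"y": 0,"z": 0,"wx": 0,"wy": 0,"wz": 0}
  ]
}}

```text
t: 4.23
position: [0.5358, 0.1642, 0.128]
orientation: [180.0, 0.1, -172.5]
wrist_force: [-0.4, 0.1, -0.3]
width: 0.004
grasp_force: 0.0
```

{"op": "play_rows", "data": {
  "steps": [
    {"x": -3,"y": 0,"z": 0,"wx": 0,"wy": 0,"wz": 0},
    {"x": -3,"y": 0,"z": 0,"wx": 0,"wy": 0,"wz": 0},
    {"x": -3,"y": 0,"z": 0,"wx": 0,"wy": 0,"wz": 0},
    {"x": -3,"y": 0,"z": 0,"wx": 0,"wy": 0,"wz": 0},
    {"x": 0,"y": 0,"z": 0,"wx": 0,"wy": 0,"wz": 0},
    {"x": 0,"y": 0,"z": 0,"wx": 0,"wy": 0,"wz": 0}
  ]
}}

```text
t: 4.73
position: [0.547, 0.1652, 0.1264]
orientation: [-180.0, -0.0, -172.5]
wrist_force: [-0.6, 0.1, -0.2]
width: 0.003
grasp_force: 0.0
```

{"op": "play_rows", "data": {
  "steps": [
    {"x": -4,"y": 0,"z": 0,"wx": 0,"wy": 0,"wz": 0},
    {"x": -4,"y": 0,"z": 0,"wx": 0,"wy": 0,"wz": 0},
    {"x": -3,"y": 0,"z": 1,"wx": 0,"wy": 0,"wz": 0},
    {"x": -3,"y": 0,"z": 1,"wx": 0,"wy": 0,"wz": 0}
  ]
}}

```text
t: 5.07
position: [0.5606, 0.1671, 0.1242]
orientation: [-180.0, -0.1, -172.5]
wrist_force: [-5.6, -1.2, 0.7]
width: 0.004
grasp_force: 1.9
```

{"op": "play_rows", "data": {
  "steps": [
    {"x": -2,"y": 0,"z": 1,"wx": 0,"wy": 0,"wz": 0},
    {"x": -2,"y": 0,"z": 1,"wx": 0,"wy": 0,"wz": 0},
    {"x": 0,"y": 0,"z": 0,"wx": 0,"wy": 0,"wz": 0},
    {"x": 0,"y": 0,"z": 0,"wx": 0,"wy": 0,"wz": 0}
  ]
}}

```text
t: 5.4
position: [0.5651, 0.1677, 0.1225]
orientation: [-180.0, 0.0, -172.5]
wrist_force: [-1.5, 0.6, 0.8]
width: 0.005
grasp_force: 0.5
```

```bash
cat > w.py <<'E'
import sys
from h import *
a=eyes.snapshot("side");st=arm.state();print(st["position"],st["orientation"],st["wrist_force"])
box=(270,150,60,60);im=cv2.resize(a["color"][box[1]:box[1]+box[3],box[0]:box[0]+box[2],::-1],None,fx=9,fy=9,interpolation=cv2.INTER_CUBIC)
cv2.imwrite("pics/"+sys.argv[1],im)
# black/dark score of spokes: sample annulus on wheel outer face for each q
g=cv2.cvtColor(a["color"],cv2.COLOR_RGB2GRAY).astype(float)
from scipy.ndimage import map_coordinates
best=[]
for dx in np.arange(-.005,.0051,.001):
  for dz in np.arange(-.003,.0031,.001):
    for q in np.arange(0,1.257,.03):
      v=[]
      for k in range(5):
        for r in(.020,.025,.030):
          for off,w in((0,-1),(.628,1)):
            th=q+k*1.2566+off
            X=np.array([.4888,.2530,0])+Rot.from_euler('z',7.5,degrees=True).apply([.055+dx+r*np.sin(th),-.1,.104+dz+r*np.cos(th)])
            u=proj(a,X); v.append(w*map_coordinates(g,[[u[1]],[u[0]]],order=1)[0])
      best.append((np.mean(v),q,dx,dz))
best.sort(reverse=True)
for t in best[:6]: print(np.round(t,3))
E
python3 w.py w2.png
```

```text
[0.565152   0.16770375 0.12263823] [ 1.79999692e+02  4.68081801e-02 -1.72488743e+02] [-0.82700027 -0.59614203  0.14537587]
[ 3.976e+01  9.000e-01 -4.000e-03  3.000e-03]
[ 3.941e+01  9.300e-01 -4.000e-03  3.000e-03]
[ 3.9333e+01  9.3000e-01 -3.0000e-03  3.0000e-03]
[ 3.907e+01  9.000e-01 -3.000e-03  3.000e-03]
[ 3.8988e+01  8.7000e-01 -4.0000e-03  3.0000e-03]
[ 3.871e+01  9.000e-01 -5.000e-03  3.000e-03]
```

View pics/w2.png

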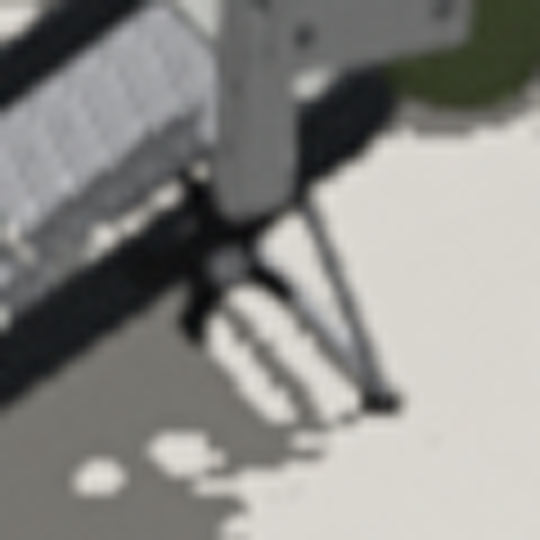

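The crop shows the finger at the hub's upper right and the spokes turned by about 0.85 rad, so stroke 1 worked. I lift the finger, go back and take the next spoke, which leans about -0.4.

{"op": "play_rows", "data": {
  "steps": [
    {"x": 0,"y": 0,"z": -15,"wx": 0,"wy": 0,"wz": 0},
    {"x": 0,"y": 0,"z": -18,"wx": 0,"wy": 0,"wz": 0},
    {"x": 22,"y": 0,"z": 0,"wx": 0,"wy": 0,"wz": 0},
    {"x": 22,"y": 0,"z": 0,"wx": 0,"wy": 0,"wz": 0},
    {"x": 0,"y": 0,"z": 0,"wx": 0,"wy": 0,"wz": 0},
    {"x": 0,"y": 0,"z": 14,"wx": 0,"wy": 0,"wz": 0},
    {"x": 0,"y": 0,"z": 13,"wx": 0,"wy": 0,"wz": 0},
    {"x": 0,"y": 0,"z": 0,"wx": 0,"wy": 0,"wz": 0}
  ]
}}

```text
t: 6.12
position: [0.5206, 0.1618, 0.1271]
orientation: [-180.0, -0.1, -172.5]
wrist_force: [-1.1, 0.4, -0.2]
width: 0.005
grasp_force: 0.0
```

{"op": "play_rows", "data": {
  "steps": [
    {"x": -4,"y": 0,"z": 0,"wx": 0,"wy": 0,"wz": 0},
    {"x": -4,"y": 0,"z": 0,"wx": 0,"wy": 0,"wz": 0},
    {"x": -4,"y": 0,"z": 0,"wx": 0,"wy": 0,"wz": 0},
    {"x": -4,"y": 0,"z": 0,"wx": 0,"wy": 0,"wz": 0},
    {"x": -4,"y": 0,"z": 0,"wx": 0,"wy": 0,"wz": 0}
  ]
}}

```text
t: 6.53
position: [0.5413, 0.1646, 0.1288]
orientation: [180.0, -0.0, -172.5]
wrist_force: [-3.9, -2.0, 3.0]
width: 0.005
grasp_force: 2.0
```

{"op": "play_rows", "data": {
  "steps": [
    {"x": -4,"y": 0,"z": 0,"wx": 0,"wy": 0,"wz": 0},
    {"x": -4,"y": 0,"z": 1,"wx": 0,"wy": 0,"wz": 0},
    {"x": -4,"y": 0,"z": 1,"wx": 0,"wy": 0,"wz": 0},
    {"x": -3,"y": 0,"z": 1,"wx": 0,"wy": 0,"wz": 0},
    {"x": -3,"y": 0,"z": 1,"wx": 0,"wy": 0,"wz": 0},
    {"x": -3,"y": 0,"z": 1,"wx": 0,"wy": 0,"wz": 0},
    {"x": -3,"y": 0,"z": 0.5,"wx": 0,"wy": 0,"wz": 0},
    {"x": 0,"y": 0,"z": 0,"wx": 0,"wy": 0,"wz": 0}
  ]
}}

```text
t: 7.2
position: [0.565, 0.1676, 0.1226]
orientation: [-180.0, -0.0, -172.5]
wrist_force: [-1.9, -0.1, 0.5]
width: 0.006
grasp_force: 1.0
```

```bash
python3 w.py w3.png
```

```text
[0.56494296 0.16762957 0.12275137] [-1.79987159e+02 -1.61758970e-03 -1.72492560e+02] [-1.8133808   0.25348297  0.00338035]
[ 3.8273e+01  9.0000e-01 -4.0000e-03  3.0000e-03]
[ 3.7936e+01  8.7000e-01 -4.0000e-03  3.0000e-03]
[ 3.7933e+01  9.0000e-01 -3.0000e-03  3.0000e-03]
[ 3.7747e+01  9.3000e-01 -3.0000e-03  3.0000e-03]
[ 3.7554e+01  9.3000e-01 -4.0000e-03  3.0000e-03]
[ 3.7469e+01  8.7000e-01 -5.0000e-03  3.0000e-03]
```

{"op": "play_rows", "data": {
  "steps": [
    {"x": 0,"y": 0,"z": -15,"wx": 0,"wy": 0,"wz": 0},
    {"x": 0,"y": 0,"z": -18,"wx": 0,"wy": 0,"wz": 0},
    {"x": 22,"y": 0,"z": 0,"wx": 0,"wy": 0,"wz": 0},
    {"x": 22,"y": 0,"z": 0,"wx": 0,"wy": 0,"wz": 0},
    {"x": 0,"y": 0,"z": 0,"wx": 0,"wy": 0,"wz": 0},
    {"x": 0,"y": 0,"z": 14,"wx": 0,"wy": 0,"wz": 0},
    {"x": 0,"y": 0,"z": 13,"wx": 0,"wy": 0,"wz": 0},
    {"x": 0,"y": 0,"z": 0,"wx": 0,"wy": 0,"wz": 0}
  ]
}}

```text
t: 7.92
position: [0.5206, 0.1618, 0.1274]
orientation: [-180.0, -0.1, -172.5]
wrist_force: [-0.9, 0.5, -0.3]
width: 0.003
grasp_force: 0.0
```

{"op": "play_rows", "data": {
  "steps": [
    {"x": -4,"y": 0,"z": 0,"wx": 0,"wy": 0,"wz": 0},
    {"x": -4,"y": 0,"z": 0,"wx": 0,"wy": 0,"wz": 0},
    {"x": -4,"y": 0,"z": 0,"wx": 0,"wy": 0,"wz": 0},
    {"x": -3,"y": 0,"z": 0,"wx": 0,"wy": 0,"wz": 0},
    {"x": -2,"y": 0,"z": 0,"wx": 0,"wy": 0,"wz": 0}
  ]
}}

```text
t: 8.33
position: [0.5383, 0.1642, 0.1293]
orientation: [180.0, -0.0, -172.5]
wrist_force: [-4.1, -1.9, 3.1]
width: 0.008
grasp_force: 2.0
```

{"op": "play_rows", "data": {
  "steps": [
    {"x": -2,"y": 0,"z": 0,"wx": 0,"wy": 0,"wz": 0},
    {"x": -1,"y": 0,"z": 0,"wx": 0,"wy": 0,"wz": 0},
    {"x": -1,"y": 0,"z": 0,"wx": 0,"wy": 0,"wz": 0}
  ]
}}

```text
t: 8.58
position: [0.5395, 0.1643, 0.1288]
orientation: [-180.0, -0.3, -172.5]
wrist_force: [-23.2, -2.4, 20.7]
width: 0.008
grasp_force: 12.3
```

The push force rises to 23 N at the expected place, so the wheel is at its stop. I back off, lift and verify.

{"op": "play_rows", "data": {
  "steps": [
    {"x": 0,"y": 0,"z": 0,"wx": 0,"wy": 0,"wz": 0},
    {"x": 0,"y": 0,"z": 0,"wx": 0,"wy": 0,"wz": 0},
    {"x": 0,"y": 0,"z": 0,"wx": 0,"wy": 0,"wz": 0},
    {"x": 8,"y": 0,"z": 0,"wx": 0,"wy": 0,"wz": 0},
    {"x": 0,"y": 0,"z": -40,"wx": 0,"wy": 0,"wz": 0},
    {"x": 0,"y": 0,"z": -40,"wx": 0,"wy": 0,"wz": 0},
    {"x": 0,"y": -40,"z": -30,"wx": 0,"wy": 0,"wz": 0},
    {"x": 0,"y": -40,"z": 0,"wx": 0,"wy": 0,"wz": 0}
  ],
  "grip": 0
}}

```text
t: 9.25
position: [0.5462, 0.0931, 0.2394]
orientation: [179.9, 0.5, -172.2]
wrist_force: [1.5, -0.3, 0.4]
width: 0.004
grasp_force: 0.0
```

```bash
python3 w.py w4.png; python3 - <<'E'
from h import *
st=arm.state();print(st)
E
```

```text
[0.54615043 0.0825421  0.23738008] [-179.95170463    0.35250203 -172.75871922] [  0.64455153 -10.91068616  -1.45140163]
[ 2.9081e+01  1.0500e+00 -5.0000e-03  3.0000e-03]
[ 2.8872e+01  1.0800e+00 -5.0000e-03  3.0000e-03]
[ 2.8672e+01  1.0800e+00 -4.0000e-03  3.0000e-03]
[ 2.804e+01  1.110e+00 -4.000e-03  3.000e-03]
[ 2.789e+01  1.020e+00 -5.000e-03  3.000e-03]
[ 2.7511e+01  1.0500e+00 -4.0000e-03  3.0000e-03]
{'t': 9.3, 'joints': array([-36.57739679,  11.41160174,  24.68137739, 107.18581501,
        -5.27057271,  62.17363819,  87.35107087]), 'qvel': array([-0.77167724,  1.52375364,  0.17538299,  2.62936268,  0.40150931,
       -1.36368797, -8.06081944]), 'joint_efforts': array([-31.45129323, -54.06504393, -24.26118493, -53.25545311,
        -3.61467943,   0.57915693,  -3.02393161]), 'position': array([0.54615043, 0.0825421 , 0.23738008]), 'orientation': array([-179.95170463,    0.35250203, -172.75871922]), 'wrist_force': array([  0.64455153, -10.91068616,  -1.45140163]), 'wrist_torque': array([-0.4462846 , -0.00862525,  0.04685205]), 'grasp_force': 0.0, 'width': 0.00369075248788506}
```

{"op": "play_rows", "data": {
  "steps": [
    {"x": 23.5,"y": -34,"z": 0,"wx": 0,"wy": 0,"wz": 0.12},
    {"x": 26,"y": -32,"z": 0,"wx": 0,"wy": 0,"wz": 0.12},
    {"x": 30,"y": -28,"z": 0,"wx": 0,"wy": 0,"wz": 0.12},
    {"x": 33,"y": -24,"z": 0,"wx": 0,"wy": 0,"wz": 0.12},
    {"x": 0,"y": 0,"z": 0,"wx": 0,"wy": 0,"wz": 0.124},
    {"x": 0,"y": 0,"z": 0,"wx": 0,"wy": 0,"wz": 0.124},
    {"x": 0,"y": 0,"z": 0,"wx": 0,"wy": 0,"wz": 0.124},
    {"x": 0,"y": 0,"z": 0,"wx": 0,"wy": 0,"wz": 0.124}
  ],
  "grip": 0.6
}}

```text
t: 9.97
position: [0.4288, -0.0187, 0.2342]
orientation: [179.9, 0.0, 131.2]
wrist_force: [0.4, -0.9, -0.1]
width: 0.535
grasp_force: 0.0
```

{"op": "play_rows", "data": {
  "steps": [
    {"x": 0,"y": 0,"z": 0,"wx": 0,"wy": 0,"wz": 0.124},
    {"x": 0,"y": 0,"z": 0,"wx": 0,"wy": 0,"wz": 0.124},
    {"x": 0,"y": 0,"z": 0,"wx": 0,"wy": 0,"wz": 0.124},
    {"x": 0,"y": 0,"z": 0,"wx": 0,"wy": 0,"wz": 0.124},
    {"x": 0,"y": 0,"z": 0,"wx": 0,"wy": 0,"wz": 0.124},
    {"x": 0,"y": 0,"z": 0,"wx": 0,"wy": 0,"wz": 0.124},
    {"x": 0,"y": 0,"z": 0,"wx": 0,"wy": 0,"wz": 0.124},
    {"x": 0,"y": 0,"z": 0,"wx": 0,"wy": 0,"wz": 0.1}
  ]
}}

```text
t: 10.63
position: [0.4288, -0.0187, 0.2339]
orientation: [180.0, -0.0, 75.7]
wrist_force: [-0.6, 1.1, -0.7]
width: 0.605
grasp_force: 0.0
```

```bash
cat > g.py <<'E'
from fit import *
import f1g
E
cat > gm.py <<'E'
import sys
from h import *
st=arm.state(); print(st["position"],st["orientation"],st["joints"][6])
X=np.array([float(v) for v in sys.argv[1:4]]); print("shift",np.round(toolmove(st,X),1))
E
rm g.py; python3 gm.py .4700 -.0655 .12
python3 - <<'E'
from fit import *
a=eyes.snapshot("side")
d=eyes.outline_of("blade_guard",a); print([(q["extent"],round(q["conf"],2)) for q in d])
P=np.array([.4881,.2530,np.radians(7.5)])
print("wheel ok?")
st=arm.state(); print(st["wrist_force"],st["width"])
E
```

```text
[ 0.42884246 -0.01867323  0.23394892] [ 1.79964601e+02 -9.25335975e-03  7.57250992e+01] -21.391066873226617
shift [-35.3  51.4 114. ]
[([285.3, 235.2, 10.3, 30.3], 0.85), ([233.8, 146.8, 78.7, 64.0], 0.68), ([195.2, 199.9, 22.3, 10.2], 0.42)]
wheel ok?
[-0.2292  0.7265  0.7154] 0.5979821835550216
```

{"op": "play_rows", "data": {
  "steps": [
    {"x": -18,"y": 26,"z": 0,"wx": 0,"wy": 0,"wz": 0},
    {"x": -17,"y": 25,"z": 0,"wx": 0,"wy": 0,"wz": 0},
    {"x": 0,"y": 0,"z": 40,"wx": 0,"wy": 0,"wz": 0},
    {"x": 0,"y": 0,"z": 40,"wx": 0,"wy": 0,"wz": 0},
    {"x": 0,"y": 0,"z": 34,"wx": 0,"wy": 0,"wz": 0},
    {"x": 0,"y": 0,"z": 0,"wx": 0,"wy": 0,"wz": 0},
    {"x": 0,"y": 0,"z": 0,"wx": 0,"wy": 0,"wz": 0},
    {"x": 0,"y": 0,"z": 0,"wx": 0,"wy": 0,"wz": 0}
  ]
}}

```text
t: 11.4
position: [0.4707, -0.065, 0.1216]
orientation: [179.9, -0.0, 76.2]
wrist_force: [-1.0, 0.1, 0.2]
width: 0.601
grasp_force: 0.0
```

```bash
python3 gm.py .4700 -.0655 .0365; python3 - <<'E'
from h import *
st=arm.state(); a=eyes.snapshot("side");b=eyes.snapshot("top")
o=[]
for s,box in((a,(260,205,70,70)),(b,(260,170,70,70))):
    im=cv2.resize(s["color"][box[1]:box[1]+box[3],box[0]:box[0]+box[2],::-1],None,fx=5.6,fy=5.6,interpolation=cv2.INTER_CUBIC)
    R=Rot.from_euler('z',-14.4,degrees=True)
    for X in((0,0,.0),(.017,.057,.006),(-.017,.057,.006),(-.017,-.057,.006),(.017,-.057,.006),(0,.03,.033),(0,-.03,.033)):
        q=(proj(s,np.array([.47,-.0655,.022])+R.apply(X))-box[:2]+.5)*5.6; cv2.circle(im,tuple(int(v) for v in q),3,(255,0,0),-1)
    q=(proj(s,st["position"])-box[:2]+.5)*5.6; cv2.circle(im,tuple(int(v) for v in q),3,(0,255,0),-1)
    o.append(im)
cv2.imwrite("pics/g2.png",np.hstack(o))
E
```

```text
[ 0.47068162 -0.06501578  0.12158972] [ 1.79925040e+02 -1.01652430e-02  7.62130176e+01] -4.39119656972149
shift [-0.6 -0.7 85.1]
```

View pics/g2.png

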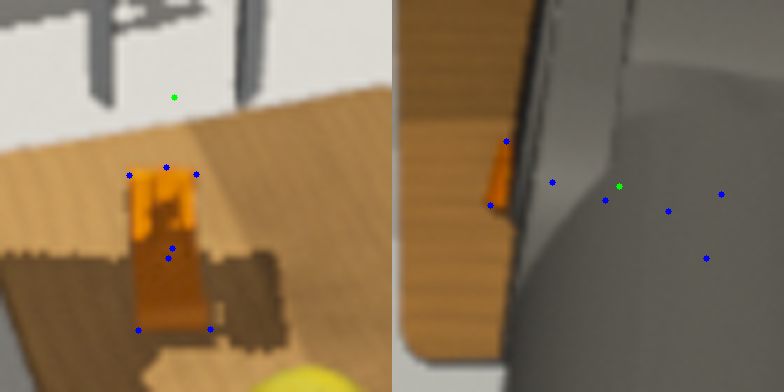

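The side crop shows the modelled corners falling on the guard's corners (lower end at 138/210,330), with the fingers straddling it from above. I go down.

{"op": "play_rows", "data": {
  "steps": [
    {"x": 0,"y": 0,"z": 30,"wx": 0,"wy": 0,"wz": 0.008},
    {"x": 0,"y": 0,"z": 30,"wx": 0,"wy": 0,"wz": 0},
    {"x": 0,"y": 0,"z": 15,"wx": 0,"wy": 0,"wz": 0},
    {"x": 0,"y": 0,"z": 6,"wx": 0,"wy": 0,"wz": 0},
    {"x": 0,"y": 0,"z": 0,"wx": 0,"wy": 0,"wz": 0},
    {"x": 0,"y": 0,"z": 0,"wx": 0,"wy": 0,"wz": 0},
    {"x": 0,"y": 0,"z": 0,"wx": 0,"wy": 0,"wz": 0}
  ]
}}

```text
t: 12.08
position: [0.4709, -0.0648, 0.0405]
orientation: [179.9, -0.1, 75.7]
wrist_force: [-0.8, 0.4, -0.2]
width: 0.601
grasp_force: 0.0
```

{"op": "play_rows", "data": {
  "steps": [
    {"x": -0.5,"y": -0.5,"z": 3.5,"wx": 0,"wy": 0,"wz": 0},
    {"x": 0,"y": 0,"z": 0,"wx": 0,"wy": 0,"wz": 0},
    {"x": 0,"y": 0,"z": 0,"wx": 0,"wy": 0,"wz": 0}
  ]
}}

```text
t: 12.33
position: [0.4693, -0.0651, 0.0358]
orientation: [180.0, -0.0, 75.7]
wrist_force: [0.0, -0.1, -0.1]
width: 0.598
grasp_force: 0.0
```

{"op": "play_rows", "data": {
  "steps": [
    {"x": 0,"y": 0,"z": 0,"wx": 0,"wy": 0,"wz": 0},
    {"x": 0,"y": 0,"z": 0,"wx": 0,"wy": 0,"wz": 0},
    {"x": 0,"y": 0,"z": 0,"wx": 0,"wy": 0,"wz": 0},
    {"x": 0,"y": 0,"z": 0,"wx": 0,"wy": 0,"wz": 0},
    {"x": 0,"y": 0,"z": 0,"wx": 0,"wy": 0,"wz": 0},
    {"x": 0,"y": 0,"z": 0,"wx": 0,"wy": 0,"wz": 0},
    {"x": 0,"y": 0,"z": 0,"wx": 0,"wy": 0,"wz": 0},
    {"x": 0,"y": 0,"z": 0,"wx": 0,"wy": 0,"wz": 0}
  ],
  "grip": 0
}}

```text
t: 13.0
position: [0.4692, -0.0652, 0.0355]
orientation: [180.0, 0.0, 75.7]
wrist_force: [-0.6, -0.1, 0.2]
width: 0.124
grasp_force: 30.0
```

The bar is gripped at an opening of 11.7 mm with 30 N. I lift, yaw and tilt.

{"op": "play_rows", "data": {
  "steps": [
    {"x": 0,"y": 0,"z": -20,"wx": 0,"wy": 0,"wz": 0},
    {"x": 0,"y": 0,"z": -35,"wx": 0,"wy": 0,"wz": 0},
    {"x": 0,"y": 0,"z": -40,"wx": 0,"wy": 0,"wz": 0},
    {"x": 0,"y": 0,"z": -40,"wx": 0,"wy": 0,"wz": -0.095},
    {"x": 0,"y": 0,"z": -40,"wx": 0,"wy": 0,"wz": -0.095},
    {"x": 0,"y": 0,"z": -25,"wx": 0,"wy": 0,"wz": -0.095},
    {"x": 0,"y": 0,"z": 0,"wx": 0,"wy": 0,"wz": -0.095},
    {"x": 0,"y": 0,"z": 0,"wx": 0,"wy": 0,"wz": 0}
  ]
}}

```text
t: 13.67
position: [0.4697, -0.0651, 0.2368]
orientation: [179.8, -0.0, 97.7]
wrist_force: [-0.4, 0.4, -1.3]
width: 0.126
grasp_force: 30.0
```

{"op": "play_rows", "data": {
  "steps": [
    {"x": 0,"y": 0,"z": 0,"wx": -0.1047,"wy": 0,"wz": 0},
    {"x": 0,"y": 0,"z": 0,"wx": -0.1047,"wy": 0,"wz": 0},
    {"x": 0,"y": 0,"z": 0,"wx": -0.1047,"wy": 0,"wz": 0},
    {"x": 0,"y": 0,"z": 0,"wx": -0.1047,"wy": 0,"wz": 0},
    {"x": 0,"y": 0,"z": 0,"wx": -0.1047,"wy": 0,"wz": 0},
    {"x": 0,"y": 0,"z": 0,"wx": 0,"wy": 0,"wz": 0},
    {"x": 0,"y": 0,"z": 0,"wx": 0,"wy": 0,"wz": 0}
  ]
}}

```text
t: 14.25
position: [0.4675, -0.0653, 0.2343]
orientation: [150.1, -0.1, 97.3]
wrist_force: [1.5, 0.1, 0.1]
width: 0.122
grasp_force: 30.0
```

```bash
cat > bedm.py <<'E'
import sys
from fit import *
st=arm.state(); P=np.array([.4881,.2530,np.radians(7.5)])
Rb=Rot.from_euler('z',7.5,degrees=True)*Ry
R=Rot.from_euler('xyz',st["orientation"],degrees=True)
T=Rb*Rot.from_matrix(np.array([[0,1,0],[1,0,0],[0,0,-1]]).T)
print("tool rotvec to target",(R.inv()*T).as_rotvec(), "joints",st["joints"])
t=Rb.inv().apply(st["position"]-bed(P,[0,0,0])); print("tcp in bed mm",t*1000, "=> guard",(t-[0,0,.0135])*1000)
for z in map(float,sys.argv[1:]): print(z,"shift in target axes(tool x=bed y, y=bed x, z=-bed z)",np.round(toolmove(st,bed(P,[0,0,z+.0135])),1))
print("F bed",Rb.inv().apply(st["wrist_force"]),"w",st["width"],st["grasp_force"])
E
python3 bedm.py .08 .04
```

```text
tool rotvec to target [-0.0023 -0.0001 -0.0043] joints [-27.0867 -17.0382  26.5004 137.1997   7.5098  28.5884   1.9955]
tcp in bed mm [  25.9275 -312.9075  168.9444] => guard [  25.9275 -312.9075  155.4444]
0.08 shift in target axes(tool x=bed y, y=bed x, z=-bed z) [312.8 -27.1  75.5]
0.04 shift in target axes(tool x=bed y, y=bed x, z=-bed z) [312.8 -27.  115.5]
F bed [ 1.3812 -0.0761 -0.7093] w 0.12247933226134287 30.001251975572814
```

{"op": "play_rows", "data": {
  "steps": [
    {"x": 30,"y": 0,"z": 0,"wx": 0,"wy": 0,"wz": 0},
    {"x": 39,"y": -3,"z": 0,"wx": 0,"wy": 0,"wz": 0},
    {"x": 39,"y": -4,"z": 0,"wx": 0,"wy": 0,"wz": 0},
    {"x": 39,"y": -4,"z": 0,"wx": 0,"wy": 0,"wz": 0},
    {"x": 39,"y": -4,"z": 0,"wx": 0,"wy": 0,"wz": 0},
    {"x": 39,"y": -4,"z": 0,"wx": 0,"wy": 0,"wz": 0},
    {"x": 39,"y": -4,"z": 0,"wx": 0,"wy": 0,"wz": 0},
    {"x": 39,"y": -4,"z": 0,"wx": 0,"wy": 0,"wz": 0}
  ]
}}

```text
t: 14.92
position: [0.4066, 0.2335, 0.2218]
orientation: [150.1, -0.1, 97.3]
wrist_force: [2.2, 0.4, 0.3]
width: 0.125
grasp_force: 30.0
```

{"op": "play_rows", "data": {
  "steps": [
    {"x": 10,"y": 0,"z": 30,"wx": 0,"wy": 0,"wz": 0},
    {"x": 0,"y": 0,"z": 30,"wx": 0,"wy": 0,"wz": 0},
    {"x": 0,"y": 0,"z": 25,"wx": 0,"wy": 0,"wz": 0},
    {"x": 0,"y": 0,"z": 20,"wx": 0,"wy": 0,"wz": 0},
    {"x": 0,"y": 0,"z": 0,"wx": 0,"wy": 0,"wz": 0},
    {"x": 0,"y": 0,"z": 0,"wx": 0,"wy": 0,"wz": 0},
    {"x": 0,"y": 0,"z": 0,"wx": 0,"wy": 0,"wz": 0},
    {"x": 0,"y": 0,"z": 0,"wx": 0,"wy": 0,"wz": 0}
  ]
}}

```text
t: 15.58
position: [0.458, 0.2481, 0.1323]
orientation: [149.9, -0.0, 97.4]
wrist_force: [-0.3, 0.0, 0.1]
width: 0.125
grasp_force: 30.0
```

```bash
python3 bedm.py .04 .025; cat > ov2.py <<'E'
import sys
from fit import *
st=arm.state(); a=eyes.snapshot("side");P=np.array([.4881,.2530,np.radians(7.5)])
R=Rot.from_euler('xyz',st["orientation"],degrees=True)
box=(225,125,100,85);k=7
im=cv2.resize(a["color"][box[1]:box[1]+box[3],box[0]:box[0]+box[2],::-1],None,fx=k,fy=k,interpolation=cv2.INTER_CUBIC)
f=lambda X:tuple(int(v) for v in (proj(a,X)-box[:2]+.5)*k)
for A,B in(((-.12,.074,.012),(.12,.074,.012)),((-.12,-.066,.012),(.12,-.066,.012)),((.008,-.042,.005),(.008,.042,.005))): cv2.line(im,f(bed(P,A)),f(bed(P,B)),(0,0,255),1)
for y in(.057,-.057): cv2.circle(im,f(bed(P,[0,y,.012])),3,(0,255,255),-1)
g=lambda X: st["position"]+R.apply([X[1],X[0],.0135-X[2]])
for X in((.017,.057,.006),(-.017,.057,.006),(-.017,-.057,.006),(.017,-.057,.006),(0,.03,.033),(0,-.03,.033)): cv2.circle(im,f(g(X)),3,(255,0,0),-1)
cv2.imwrite("pics/"+sys.argv[1],im)
E
python3 ov2.py f1.png
```

```text
tool rotvec to target [ 0.001   0.0002 -0.0016] joints [-18.6051   6.6783 -31.9532 135.5752  58.4654  27.5045 -92.7133]
tcp in bed mm [ 2.2182 -0.977  64.839 ] => guard [ 2.2182 -0.977  51.339 ]
0.04 shift in target axes(tool x=bed y, y=bed x, z=-bed z) [ 1.  -2.2 11.3]
0.025 shift in target axes(tool x=bed y, y=bed x, z=-bed z) [ 1.  -2.2 26.3]
F bed [-0.2398  0.0525  0.237 ] w 0.12466580410388378 30.006133774081718
```

View pics/f1.png

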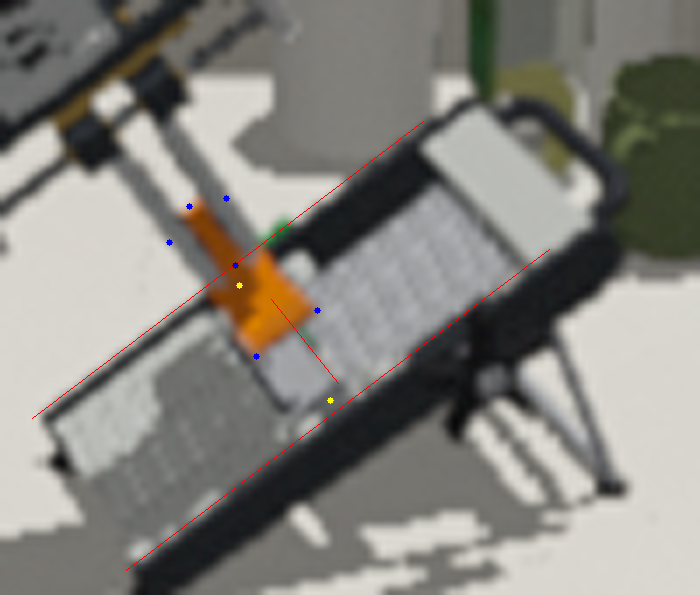

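The side view shows the guard held square above the blade, lip uphill. Its near end is a few pixels up-left of the modelled corners, and the model rail lines sit slightly up-left of the real rails. I measure both offsets numerically in this one camera so calibration cancels.

```bash
cat > rel.py <<'E'
import fit
from fit import *
st=arm.state(); a=eyes.snapshot("side"); P=np.array([.4881,.2530,np.radians(7.5)])
Rb=Rot.from_euler('z',7.5,degrees=True)*Ry
for W in(8,4):
    fit.W=W
    for y in(.074,-.066):
        r=[]
        for x,q,n in edgepts(a,P,y,.012,1):
            if y>0 and -.09<x<.06: continue
            u=proj(a,bed(P,[x,y+.001,.012]))-proj(a,bed(P,[x,y,.012])); r.append((q-proj(a,bed(P,[x,y,.012])))@n/(u@n))
        print("rail",y,"needs dy mm median",np.median(r),"iqr",np.percentile(r,[25,75]),len(r))
R=Rot.from_euler('xyz',st["orientation"],degrees=True)
c=a["color"].astype(float); k=6; x0,y0,w,h=235,140,55,50
sub=cv2.resize(c[y0:y0+h,x0:x0+w].astype(np.float32),None,fx=k,fy=k,interpolation=cv2.INTER_CUBIC)
hs=cv2.cvtColor(np.clip(sub,0,255).astype(np.uint8),cv2.COLOR_RGB2HSV)
m=((hs[...,0]>3)&(hs[...,0]<23)&(hs[...,1]>130)&(hs[...,2]>60))
M=np.array([(x,y,z) for x in(-.017,.017) for y,z in((.0536,0),(.057,.0054),(.057,.0066),(.053,.011),(.053,.013))for y in(y,-y)])
def g(X,d): return st["position"]+R.apply(np.array([X[1]+d[1],X[0]+d[0],.0135-X[2]]))
pix=lambda X:(proj(a,X)-[x0,y0]+.5)*k-.5
# region: near end, body y<-.032
A=pix(g((0,-.034,.006),(0,0)));u=pix(g((0,-.035,.006),(0,0)))-A
yy,xx=np.mgrid[0:h*k,0:w*k]; reg=((xx-A[0])*u[0]+(yy-A[1])*u[1])>0
best=[]
for dy in np.arange(-.006,.0061,.0005):
  for dx in np.arange(-.004,.0041,.0005):
    hl=cv2.convexHull(np.array([pix(g(X,(dx,dy))) for X in M],np.float32)).astype(np.int32)
    t=np.zeros(m.shape,np.uint8);cv2.fillConvexPoly(t,hl,1)
    best.append((((t>0)^m)[reg].sum()/k/k,dx*1000,dy*1000))
best.sort(); print("xor px, dx,dy mm of guard rel. to tool centre:",*[np.round(b,2) for b in best[:5]], "m",m[reg].sum()/k/k)
t=Rb.inv().apply(st["position"]-bed(P,[0,0,0])); print("tcp in bed",t*1000,"rotvec err",(R.inv()*Rb*Rot.from_matrix(np.array([[0,1,0],[1,0,0],[0,0,-1.]]))).as_rotvec())
E
python3 rel.py
```

```text
Traceback (most recent call last):
  File "rel.py", line 9, in <module>
    for x,q,n in edgepts(a,P,y,.012,1):
                 ~~~~~~~^^^^^^^^^^^^^^
  File "fit.py", line 16, in edgepts
    t=np.arange(-W,W+.01,.25); v=map_coordinates(g,[q[1]+t*n[1],q[0]+t*n[0]],order=1)
                 ^
NameError: name 'W' is not defined
```

```bash
sed -i 's/^import fit$/import fit as F/; s/fit\.W=W/F.W=W/' rel.py; python3 rel.py
```

```text
rail 0.074 needs dy mm median -4.454708272296894 iqr [-5.9397 -2.9695] 20
rail -0.066 needs dy mm median -2.541806458936321 iqr [-3.813  -1.2688] 44
rail 0.074 needs dy mm median -3.7173660578619105 iqr [-4.8274 -2.5995] 20
rail -0.066 needs dy mm median -2.541806458936321 iqr [-3.813  -1.2688] 44
xor px, dx,dy mm of guard rel. to tool centre: [ 3.64 -1.5   6.  ] [ 3.86 -1.    5.5 ] [3.92 0.   5.5 ] [ 4.03 -2.    5.5 ] [ 4.03 -0.5   5.5 ] m 43.44444444444445
tcp in bed [ 2.3401 -1.1208 64.9492] rotvec err [ 0.0017  0.0001 -0.0013]
```

```bash
cat > rel2.py <<'E'
import fit as F
from fit import *
st=arm.state(); S={n:eyes.snapshot(n) for n in("side","top")}; P=np.array([.4881,.2530,np.radians(7.5)])
Rb=Rot.from_euler('z',7.5,degrees=True)*Ry; F.W=5
R=Rot.from_euler('xyz',st["orientation"],degrees=True)
M=np.array([(x,y,z) for x in(-.017,.017) for y,z in((.0536,0),(.057,.0054),(.057,.0066),(.053,.011),(.053,.013))for y in(y,-y)])
def g(X,d): return st["position"]+R.apply(np.array([X[1]+d[1],X[0]+d[0],.0135-X[2]]))
for nm,a in S.items():
    for y in(.074,-.066):
        for lo,hi in((-.12,-.05),(.05,.12)):
            r=[]
            for x,q,n in edgepts(a,P,y,.012,1):
                if lo<x<hi:
                    u=proj(a,bed(P,[x,y+.001,.012]))-proj(a,bed(P,[x,y,.012])); r.append((q-proj(a,bed(P,[x,y,.012])))@n/(u@n))
            print(nm,"rail",y,(lo,hi),"dy",np.round(np.percentile(r,[25,50,75]),1) if r else None,len(r))
    k=6; c0=proj(a,st["position"]); x0,y0=(c0-[30,25]).astype(int); w,h=60,50
    sub=cv2.resize(a["color"][y0:y0+h,x0:x0+w].astype(np.float32),None,fx=k,fy=k,interpolation=cv2.INTER_LINEAR)
    rg=(sub[...,0]-sub[...,2])/(sub.max(-1)+1)   # saturation-like, orange high
    m=(rg>.5)&(sub[...,0]>sub[...,1]*1.2)
    pix=lambda X:(proj(a,X)-[x0,y0]+.5)*k-.5
    A=pix(g((0,-.036,.006),(0,0)));u=pix(g((0,-.037,.006),(0,0)))-A
    yy,xx=np.mgrid[0:h*k,0:w*k]; reg=((xx-A[0])*u[0]+(yy-A[1])*u[1])>0
    print(nm,"orange px",m.sum()/k/k,"near end",m[reg].sum()/k/k,"tcp px",c0)
    if m[reg].sum()>300:
        best=[]
        for dy in np.arange(-.010,.0101,.0005):
          for dx in np.arange(-.006,.0061,.0005):
            hl=cv2.convexHull(np.array([pix(g(X,(dx,dy))) for X in M],np.float32)).astype(np.int32)
            t=np.zeros(m.shape,np.uint8);cv2.fillConvexPoly(t,hl,1)
            best.append((((t>0)^m)[reg].sum()/k/k,dx*1000,dy*1000))
        best.sort(); print("  xor,dx,dy:",*[np.round(b,2) for b in best[:5]])
    for r in sub[::k*3][:,::k*3] if 0 else []: print(r)
    for t in("blade_guard","guard_lip","blade_edge","wheel_hub","clip_right","clip_left"): 
        print("  ",t,[(np.round(q["at"],1),round(q["conf"],2)) for q in eyes.tip_of(t,a)][:2] if "clip" not in t else [(q["extent"],round(q["conf"],2)) for q in eyes.recognise(t,a)][:2])
    print("   model guard o,lip",proj(a,g((0,0,0),(0,0))),proj(a,g((.013,0,0),(0,0))),"edge,hub",proj(a,bed(P,[.008,0,.005])),proj(a,slw(P,[.055,-.093,.104])),"clips",proj(a,bed(P,[0,-.058,.012])),proj(a,bed(P,[0,.058,.012])))
    A=[np.round(pix(X)/k+[x0,y0],1) for X in(g((.017,-.057,.006),(0,0)),g((-.017,-.057,.006),(0,0)))]; print("   near corners",A)
E
python3 rel2.py
```

```text
side rail 0.074 (-0.12, -0.05) dy [-3.  -3.  -1.5] 13
side rail 0.074 (0.05, 0.12) dy [-5.9 -4.5 -4.5] 14
side rail -0.066 (-0.12, -0.05) dy [-3.8 -3.8 -2.5] 13
side rail -0.066 (0.05, 0.12) dy [-5.1  0.6  2.5] 14
side orange px 164.58333333333334 near end 39.88888888888889 tcp px [257.8409 162.2674]
  xor,dx,dy: [ 3.08 -0.5   6.  ] [ 3.19 -1.    6.  ] [ 3.31 -1.5   5.  ] [ 3.36 -1.    5.5 ] [ 3.39 -1.5   5.5 ]
   blade_guard [(array([260.1, 166.4]), 0.72), (array([206.7, 204.3]), 0.64)]
   guard_lip [(array([204.8, 204.7]), 0.7), (array([263.8, 159.9]), 0.46)]
   blade_edge []
   wheel_hub [(array([292.9, 178.1]), 0.56)]
   clip_right []
   clip_left []
   model guard o,lip [259.8931 165.0604] [263.1118 162.6147] edge,hub [267.9437 173.1565] [294.0144 178.2445] clips [271.7774 181.8543] [258.6532 165.1871]
   near corners [array([270.4, 169.3]), array([261.6, 175.9])]
top rail 0.074 (-0.12, -0.05) dy [10.5 11.1 11.2] 9
top rail 0.074 (0.05, 0.12) dy [0.7 1.  1.3] 14
top rail -0.066 (-0.12, -0.05) dy [2.8 3.5 3.7] 12
top rail -0.066 (0.05, 0.12) dy [1.5 2.  2.6] 14
top orange px 310.80555555555554 near end 88.3611111111111 tcp px [180.3127 208.229 ]
  xor,dx,dy: [ 9.17 -1.    3.5 ] [ 9.22 -0.5   3.5 ] [ 9.47 -0.5   3.  ] [ 9.53 -0.5   4.  ] [9.69 0.   3.  ]
   blade_guard [(array([127.6, 184.7]), 0.94), (array([189.2, 271.3]), 0.68)]
   guard_lip [(array([127.2, 192. ]), 0.77), (array([188. , 270.6]), 0.7)]
   blade_edge [(array([181.8, 194.7]), 0.89)]
   wheel_hub [(array([211.5, 170.3]), 0.94)]
   clip_right []
   clip_left []
   model guard o,lip [180.9655 205.9204] [179.8673 201.5139] edge,hub [182.1804 196.594 ] [212.6239 172.5987] clips [203.7653 197.3956] [161.1788 203.2566]
   near corners [array([201.5, 198.6]), array([204.1, 210.1])]
```

Half a pixel in the side view is nearly 3 mm across, so I trust the top view. There the guard is within about 0.5 mm of the bed centre in y and about 2 mm too far uphill. I correct that and come down to just above the clips.

{"op": "play_rows", "data": {
  "steps": [
    {"x": -0.7,"y": -2,"z": 8,"wx": 0,"wy": 0,"wz": 0},
    {"x": 0,"y": 0,"z": 10,"wx": 0,"wy": 0,"wz": 0},
    {"x": 0,"y": 0,"z": 10,"wx": 0,"wy": 0,"wz": 0},
    {"x": 0,"y": 0,"z": 6,"wx": 0,"wy": 0,"wz": 0},
    {"x": 0,"y": 0,"z": 2,"wx": 0,"wy": 0,"wz": 0},
    {"x": 0,"y": 0,"z": 0,"wx": 0,"wy": 0,"wz": 0},
    {"x": 0,"y": 0,"z": 0,"wx": 0,"wy": 0,"wz": 0}
  ]
}}

```text
t: 17.02
position: [0.4739, 0.249, 0.099]
orientation: [150.0, 0.0, 97.5]
wrist_force: [0.5, -0.3, -0.4]
width: 0.126
grasp_force: 30.0
```

```bash
python3 bedm.py 0
```

```text
tool rotvec to target [-0.0004  0.0004 -0.0007] joints [ -19.9596   11.9429  -29.7382  135.6828   70.0802   26.5078 -103.0568]
tcp in bed mm [-0.6436 -2.0719 28.133 ] => guard [-0.6436 -2.0719 14.633 ]
0.0 shift in target axes(tool x=bed y, y=bed x, z=-bed z) [ 2.1  0.6 14.6]
F bed [ 0.1726 -0.3428 -0.5695] w 0.125946458116855 30.004305572726935
```

{"op": "play_rows", "data": {
  "steps": [
    {"x": 0,"y": 0,"z": 2,"wx": 0,"wy": 0,"wz": 0},
    {"x": 0,"y": 0,"z": 2,"wx": 0,"wy": 0,"wz": 0},
    {"x": 0,"y": 0,"z": 1,"wx": 0,"wy": 0,"wz": 0},
    {"x": 0,"y": 0,"z": 0,"wx": 0,"wy": 0,"wz": 0}
  ]
}}

```text
t: 17.35
position: [0.4766, 0.25, 0.095]
orientation: [150.0, -0.0, 97.5]
wrist_force: [-5.1, 1.3, 6.6]
width: 0.125
grasp_force: 35.6
```

```bash
python3 bedm.py 0; python3 rel2.py | grep -A12 "^top"
```

```text
tool rotvec to target [ 0.0007 -0.0005 -0.0005] joints [ -20.1318   12.6639  -29.44    135.6005   71.717    26.4192 -104.481 ]
tcp in bed mm [-0.1665 -1.5069 23.2104] => guard [-0.1665 -1.5069  9.7104]
0.0 shift in target axes(tool x=bed y, y=bed x, z=-bed z) [1.5 0.2 9.7]
F bed [-0.8937  1.9399  8.1302] w 0.12480623593356642 35.56916769593954
top rail 0.074 (-0.12, -0.05) dy [2.1 2.8 2.8] 5
top rail 0.074 (0.05, 0.12) dy [0.7 1.  1.3] 14
top rail -0.066 (-0.12, -0.05) dy [3.5 3.5 4.2] 13
top rail -0.066 (0.05, 0.12) dy [1.5 2.  2.6] 14
top orange px 300.69444444444446 near end 82.44444444444444 tcp px [182.575 202.091]
  xor,dx,dy: [ 5.75 -1.5   3.5 ] [ 5.83 -2.    3.5 ] [ 6.61 -2.5   3.5 ] [ 7.06 -1.    3.5 ] [ 7.36 -2.    3.  ]
   blade_guard [(array([128.9, 182.4]), 0.9), (array([180.6, 200.2]), 0.73)]
   guard_lip [(array([183.7, 194.3]), 0.8), (array([187.5, 267.3]), 0.6)]
   blade_edge [(array([179.7, 193.9]), 0.61)]
   wheel_hub [(array([209.6, 171. ]), 0.69)]
   clip_right [([140.7, 134.3, 76.2, 96.2], 0.68)]
   clip_left []
   model guard o,lip [183.1774 199.9357] [182.1266 195.6493] edge,hub [182.1804 196.594 ] [212.6239 172.5987] clips [203.7653 197.3956] [161.1788 203.2566]
   near corners [array([203. , 192.8]), array([205.5, 204. ])]
```

Contact comes 9.7 mm above home, with a small +y reaction of 2 N. I nudge +y and go down in small steps, watching the force.

{"op": "play_rows", "data": {
  "steps": [
    {"x": 0.8,"y": -0.3,"z": 0,"wx": 0,"wy": 0,"wz": 0},
    {"x": 0,"y": 0,"z": 1,"wx": 0,"wy": 0,"wz": 0},
    {"x": 0,"y": 0,"z": 0,"wx": 0,"wy": 0,"wz": 0}
  ]
}}

```text
t: 18.3
position: [0.4769, 0.2506, 0.0941]
orientation: [150.0, -0.0, 97.5]
wrist_force: [-5.1, 0.2, 8.5]
width: 0.123
grasp_force: 36.6
```

```bash
python3 bedm.py 0; python3 -c "
from h import *
print(arm.state()['wrist_torque'])"
```

```text
tool rotvec to target [ 0.0009 -0.0001 -0.0007] joints [ -20.2463   12.8402  -29.417   135.5724   72.0403   26.5057 -104.8703]
tcp in bed mm [-0.3634 -0.92   22.2419] => guard [-0.3634 -0.92    8.7419]
0.0 shift in target axes(tool x=bed y, y=bed x, z=-bed z) [0.9 0.4 8.7]
F bed [-0.1483  0.8859  9.8544] w 0.12344931690535696 36.568444061122136
[-0.28832491  0.37178024 -0.18989165]
```

{"op": "play_rows", "data": {
  "steps": [
    {"x": 0.4,"y": 0,"z": 1,"wx": 0,"wy": 0,"wz": 0},
    {"x": 0,"y": 0,"z": 1,"wx": 0,"wy": 0,"wz": 0},
    {"x": 0,"y": 0,"z": 0,"wx": 0,"wy": 0,"wz": 0}
  ]
}}

```text
t: 18.55
position: [0.478, 0.2512, 0.0924]
orientation: [149.9, -0.0, 97.5]
wrist_force: [-1.1, 1.7, 5.7]
width: 0.126
grasp_force: 38.4
```

```bash
python3 bedm.py 0; python3 -c "
from h import *
print(arm.state()['wrist_torque'])"
```

```text
tool rotvec to target [ 0.001  -0.0001 -0.0009] joints [ -20.3366   13.1539  -29.3091  135.5079   72.6364   26.518  -105.4241]
tcp in bed mm [-0.1936 -0.4861 20.1995] => guard [-0.1936 -0.4861  6.6995]
0.0 shift in target axes(tool x=bed y, y=bed x, z=-bed z) [0.5 0.2 6.7]
F bed [2.0861 1.8295 5.3897] w 0.12636145545593852 38.38898389949463
[ 0.02768282  0.04180527 -0.18445782]
```

{"op": "play_rows", "data": {
  "steps": [
    {"x": 0.4,"y": 0.3,"z": 1,"wx": 0,"wy": 0,"wz": 0},
    {"x": 0,"y": 0,"z": 1,"wx": 0,"wy": 0,"wz": 0},
    {"x": 0,"y": 0,"z": 0,"wx": 0,"wy": 0,"wz": 0}
  ]
}}

```text
t: 18.8
position: [0.4789, 0.2518, 0.0912]
orientation: [149.9, -0.0, 97.5]
wrist_force: [-12.6, -2.5, 21.1]
width: 0.127
grasp_force: 38.8
```

```bash
python3 bedm.py 0
```

```text
tool rotvec to target [ 0.0015 -0.0001 -0.0006] joints [ -20.4131   13.4074  -29.2408  135.4483   73.1464   26.5557 -105.8811]
tcp in bed mm [ 0.0817 -0.0107 18.6031] => guard [ 0.0817 -0.0107  5.1031]
0.0 shift in target axes(tool x=bed y, y=bed x, z=-bed z) [ 0.  -0.1  5.1]
F bed [-0.5379 -0.7947 24.6346] w 0.1273144681941654 38.76059386704583
```

{"op": "play_rows", "data": {
  "steps": [
    {"x": -0.1,"y": 0,"z": 1,"wx": 0,"wy": 0,"wz": 0},
    {"x": 0,"y": 0,"z": 0,"wx": 0,"wy": 0,"wz": 0},
    {"x": 0,"y": 0,"z": 0,"wx": 0,"wy": 0,"wz": 0}
  ]
}}

```text
t: 19.05
position: [0.4792, 0.2519, 0.0909]
orientation: [149.9, -0.0, 97.5]
wrist_force: [-27.5, -7.7, 42.1]
width: 0.128
grasp_force: 44.3
```

```bash
python3 bedm.py 0; python3 w.py w5.png | tail -6
```

```text
tool rotvec to target [ 0.0024 -0.0003 -0.0001] joints [ -20.4428   13.4602  -29.2182  135.47     73.4187   26.557  -106.1195]
tcp in bed mm [ 0.1565  0.0436 18.2364] => guard [0.1565 0.0436 4.7364]
0.0 shift in target axes(tool x=bed y, y=bed x, z=-bed z) [-0.  -0.2  4.7]
F bed [-3.4853 -4.0138 50.5936] w 0.12754277688498072 44.28882306790911
[ 2.9515e+01  1.0500e+00 -5.0000e-03  3.0000e-03]
[ 2.9255e+01  1.0800e+00 -5.0000e-03  3.0000e-03]
[ 2.9026e+01  1.0800e+00 -4.0000e-03  3.0000e-03]
[ 2.8368e+01  1.1100e+00 -4.0000e-03  3.0000e-03]
[ 2.8272e+01  1.0200e+00 -5.0000e-03  3.0000e-03]
[ 2.7855e+01  1.0500e+00 -4.0000e-03  3.0000e-03]
```

The guard meets a hard stop at 4.7 mm with 50 N, about the blade's height. So the lip or an edge is probably landing on something because of an offset along x. I read the moment to see where the force acts.

```bash
cat > tq.py <<'E'
from fit import *
st=arm.state(); R=Rot.from_euler('xyz',st["orientation"],degrees=True)
m=R.inv().apply(st["wrist_torque"]);f=R.inv().apply(st["wrist_force"]); print("tool M",m,"F",f)
# M=r x F at TCP ref: with Fz dominant -> x=-My/Fz, y=Mx/Fz (tool) => bed y, bed x
print("if about TCP: bed y",-m[1]/f[2]*1000,"bed x",m[0]/f[2]*1000)
E
python3 tq.py; python3 rel2.py | grep -E "^top orange|^side orange|xor"
```

```text
tool M [ 1.408  -1.2487  0.0684] F [ -3.7236  -3.5047 -49.7145]
if about TCP: bed y -25.11685839581465 bed x -28.321711002608197
side orange px 145.83333333333334 near end 22.444444444444443 tcp px [264.1222 171.9807]
  xor,dx,dy: [ 9.36 -2.5  10.  ] [ 9.5 -2.  10. ] [ 9.83 -1.5  10.  ] [10.31 -2.5   9.5 ] [10.39 -3.   10.  ]
top orange px 286.72222222222223 near end 82.30555555555556 tcp px [182.2004 201.2698]
  xor,dx,dy: [ 5.5 -3.5  3.5] [ 5.72 -4.    3.5 ] [ 5.72 -3.5   4.  ] [ 6.11 -3.    3.5 ] [ 6.39 -4.    4.  ]
```

{"op": "play_rows", "data": {
  "steps": [
    {"x": 0,"y": 0,"z": -1.5,"wx": 0,"wy": 0,"wz": 0},
    {"x": 0,"y": 0,"z": 0,"wx": 0,"wy": 0,"wz": 0},
    {"x": 0,"y": 0,"z": 0,"wx": 0,"wy": 0,"wz": 0}
  ]
}}

```text
t: 20.05
position: [0.4788, 0.2519, 0.0914]
orientation: [149.9, -0.1, 97.5]
wrist_force: [-2.8, 2.5, 6.7]
width: 0.126
grasp_force: 42.6
```

```bash
python3 tq.py; python3 bedm.py 0
```

```text
tool M [0.265  0.355  0.0658] F [ 2.8557  1.2647 -6.9849]
if about TCP: bed y 50.826464274134906 bed x -37.937874706525974
tool rotvec to target [ 0.0011 -0.0008 -0.0006] joints [ -20.3887   13.3588  -29.2507  135.4409   72.996    26.5036 -105.7241]
tcp in bed mm [ 0.0724  0.1601 18.9076] => guard [0.0724 0.1601 5.4076]
0.0 shift in target axes(tool x=bed y, y=bed x, z=-bed z) [-0.2 -0.1  5.4]
F bed [1.2589 2.8493 6.9886] w 0.1256641957226956 42.62252516113222
```

The extra load acts near bed (-25,-35), close to the right-hand downhill pin at (-21,-48). The top view also has the guard's near end 2 to 3 mm downhill. I lift a little, shift uphill and try again.

{"op": "play_rows", "data": {
  "steps": [
    {"x": 0,"y": 0,"z": -2,"wx": 0,"wy": 0,"wz": 0},
    {"x": 0,"y": 1.7,"z": 0,"wx": 0,"wy": 0,"wz": 0},
    {"x": 0,"y": 0,"z": 1,"wx": 0,"wy": 0,"wz": 0},
    {"x": 0,"y": 0,"z": 1,"wx": 0,"wy": 0,"wz": 0},
    {"x": 0,"y": 0,"z": 0.5,"wx": 0,"wy": 0,"wz": 0},
    {"x": 0,"y": 0,"z": 0,"wx": 0,"wy": 0,"wz": 0},
    {"x": 0,"y": 0,"z": 0,"wx": 0,"wy": 0,"wz": 0}
  ]
}}

```text
t: 20.63
position: [0.4801, 0.2514, 0.0919]
orientation: [149.9, 0.0, 97.5]
wrist_force: [-20.3, -6.3, 32.5]
width: 0.127
grasp_force: 43.8
```

```bash
python3 tq.py; python3 bedm.py 0
```

```text
tool M [ 1.1663 -1.4001 -0.0568] F [ -3.6576  -1.8891 -38.6066]
if about TCP: bed y -36.26704746573355 bed x -30.20978295922872
tool rotvec to target [ 0.0013  0.0006 -0.0003] joints [ -20.2877   13.3751  -29.2175  135.3173   72.8217   26.5535 -105.3902]
tcp in bed mm [ 1.437  -0.5504 18.7038] => guard [ 1.437  -0.5504  5.2038]
0.0 shift in target axes(tool x=bed y, y=bed x, z=-bed z) [ 0.6 -1.4  5.2]
F bed [-1.9424 -3.6328 38.6063] w 0.12652244033086119 43.75745234428905
```

The guard's near end has risen about 3 mm relative to the tool, so it has rolled about the pinch axis and one end hangs up. I release it so it settles between the pins and clips, then look and press on the bar with closed fingers.

{"op": "play_rows", "data": {
  "steps": [
    {"x": 0,"y": 0,"z": -1,"wx": 0,"wy": 0,"wz": 0},
    {"x": 0,"y": -0.7,"z": 0,"wx": 0,"wy": 0,"wz": 0},
    {"x": 0,"y": 0,"z": 0,"wx": 0,"wy": 0,"wz": 0}
  ]
}}

```text
t: 20.88
position: [0.4794, 0.2513, 0.092]
orientation: [150.0, -0.0, 97.5]
wrist_force: [-2.5, 0.1, 7.3]
width: 0.121
grasp_force: 42.6
```

{"op": "play_rows", "data": {
  "steps": [
    {"x": 0,"y": 0,"z": 0,"wx": 0,"wy": 0,"wz": 0},
    {"x": 0,"y": 0,"z": 0,"wx": 0,"wy": 0,"wz": 0},
    {"x": 0,"y": 0,"z": 0,"wx": 0,"wy": 0,"wz": 0},
    {"x": 0,"y": 0,"z": -15,"wx": 0,"wy": 0,"wz": 0},
    {"x": 0,"y": 0,"z": -30,"wx": 0,"wy": 0,"wz": 0},
    {"x": 0,"y": 0,"z": -40,"wx": 0,"wy": 0,"wz": 0},
    {"x": 0,"y": 0,"z": -40,"wx": 0,"wy": 0,"wz": 0},
    {"x": 0,"y": 0,"z": 0,"wx": 0,"wy": 0,"wz": 0}
  ],
  "grip": 0.3
}}

```text
t: 21.55
position: [0.4232, 0.2447, 0.1945]
orientation: [149.7, -0.1, 97.4]
wrist_force: [1.5, 1.6, 1.1]
width: 0.299
grasp_force: 0.0
```

```bash
cat > pose.py <<'E'
from fit import *
# fit guard pose in bed by silhouette XOR-free: contour points vs hull in both cameras
S={n:eyes.snapshot(n) for n in("side","top")}; P=np.array([.4885,.2535,np.radians(7.5)])
Md=np.array([(x,y,z) for x in(-.017,.017) for y,z in((.0536,0),(.057,.0054),(.057,.0066),(.053,.011),(.053,.013))for y in(y,-y)]+[(x,y,.033) for x in(-.006,.006) for y in(-.03,.03)])
k=6; D={}
for n,a in S.items():
    c0=proj(a,bed(P,[0,0,.012])); x0,y0=(c0-[32,28]).astype(int)
    sub=cv2.resize(a["color"][y0:y0+56,x0:x0+64].astype(np.float32),None,fx=k,fy=k,interpolation=cv2.INTER_LINEAR)
    m=((sub[...,0]-sub[...,2])/(sub.max(-1)+1)>.5)&(sub[...,0]>sub[...,1]*1.2)
    nb,l,stt,_=cv2.connectedComponentsWithStats(m.astype(np.uint8)); i=1+stt[1:,4].argmax(); m=l==i
    D[n]=(a,x0,y0,m); print(n,"orange area",m.sum()/k/k)
def cost(g,names):
    R=Rot.from_euler('xyz',g[3:]); X=R.apply(Md)+g[:3]; W=[bed(P,x) for x in X]; c=0
    for n in names:
        a,x0,y0,m=D[n]
        q=np.array([(proj(a,w)-[x0,y0]+.5)*k-.5 for w in W],np.float32)
        t=np.zeros(m.shape,np.uint8); cv2.fillConvexPoly(t,np.round(cv2.convexHull(q)*16).astype(np.int32),1,shift=4)
        b=np.zeros(m.shape,np.uint8)
        c+=((t>0)^m).sum()/k/k
    return c
from scipy.optimize import minimize
for names in(("side","top"),("top",),("side",)):
    best=None
    for r0 in(-.05,0,.05):
        s0=np.array([0,0,.004,r0,0,0]); sim=np.vstack([s0]+[s0+d for d in np.diag([.003,.003,.003,.03,.03,.03])])
        o=minimize(cost,s0,args=(names,),method="Nelder-Mead",options=dict(initial_simplex=sim,maxiter=500))
        if best is None or o.fun<best.fun: best=o
    print(names,"xyz mm",best.x[:3]*1000,"roll,pitch,yaw",best.x[3:],"xor",best.fun)
E
python3 pose.py; python3 bedm.py 0 | head -2
```

```text
side orange area 191.5
top orange area 511.4166666666667
('side', 'top') xyz mm [-4.158   0.2398  3.6365] roll,pitch,yaw [-0.1626 -0.0321 -0.04  ] xor 71.33333333333333
('top',) xyz mm [-18.6523   7.6296 -28.4342] roll,pitch,yaw [-0.0747 -0.0164 -0.0912] xor 31.722222222222225
('side',) xyz mm [ -4.3344  20.1756 -10.7217] roll,pitch,yaw [-0.2087 -0.0103 -0.0505] xor 21.944444444444443
tool rotvec to target [ 0.0049  0.0025 -0.0024] joints [-16.7382  -3.2198 -34.6895 134.9989  38.7921  31.0952 -75.1722]
tcp in bed mm [  2.8479  -1.5062 132.3723] => guard [  2.8479  -1.5062 118.8723]
```

The guard is rolled: left end down, right end up, perhaps slightly downhill. I move the arm aside (+y) for a clear measurement.

{"op": "play_rows", "data": {
  "steps": [
    {"x": 10,"y": 0,"z": -30,"wx": 0,"wy": 0,"wz": 0},
    {"x": 40,"y": 0,"z": 0,"wx": 0,"wy": 0,"wz": 0},
    {"x": 40,"y": 0,"z": 0,"wx": 0,"wy": 0,"wz": 0},
    {"x": 40,"y": 0,"z": 0,"wx": 0,"wy": 0,"wz": 0},
    {"x": 40,"y": 0,"z": 0,"wx": 0,"wy": 0,"wz": 0},
    {"x": 0,"y": 0,"z": 0,"wx": 0,"wy": 0,"wz": 0}
  ]
}}

```text
t: 22.15
position: [0.3866, 0.4168, 0.2132]
orientation: [150.1, -0.1, 97.6]
wrist_force: [-1.4, -1.9, -0.9]
width: 0.301
grasp_force: 0.0
```

```bash
cat >> pose.py <<'E'
print("--- 4dof from both (x,y,z,roll,yaw; pitch 0), with camera shifts fitted to rails")
import fit as F
F.W=4
SH={}
for n,(a,x0,y0,m) in D.items():
    A=[];B=[]
    for y in(.074,-.066):
        for x,q,nn in edgepts(a,P,y,.012,1):
            if abs(x)>.03: A.append(nn);B.append((q-proj(a,bed(P,[x,y,.012])))@nn)
    A=np.array(A);B=np.array(B);N=A.mean(0);N/=np.linalg.norm(N); SH[n]=np.median(B)*N; print(n,"rail shift px",SH[n],"iqr",np.percentile(B,[25,75]))
for n in D:
    a,x0,y0,m=D[n]; D[n]=(a,x0-SH[n][0],y0-SH[n][1],m)
best=None
for r0 in(-.15,-.05,.05):
    s0=np.array([0,0,.004,r0,0]); sim=np.vstack([s0]+[s0+d for d in np.diag([.003,.003,.003,.04,.03])])
    o=minimize(lambda v:cost(np.array([v[0],v[1],v[2],v[3],0,v[4]]),("side","top")),s0,method="Nelder-Mead",options=dict(initial_simplex=sim,maxiter=500))
    print("x,y,z mm",o.x[:3]*1000,"roll,yaw",o.x[3:],"xor",o.fun)
E
python3 pose.py; python3 -c "
from h import *
b=eyes.snapshot('top');a=eyes.snapshot('side')
for s in(a,b):
  for t in('blade_guard','guard_lip'): print(t,[(np.round(q['at'],1),round(q['conf'],2)) for q in eyes.tip_of(t,s)])
  print([(q['extent'],round(q['conf'],2),q['pixels'].sum()) for q in eyes.outline_of('blade_guard',s)])
"
```

```text
side orange area 191.5
top orange area 513.6388888888889
('side', 'top') xyz mm [-7.6005  0.2204  3.9715] roll,pitch,yaw [-0.1864  0.4287 -0.123 ] xor 69.22222222222223
('top',) xyz mm [-29.154   11.1286 -45.4053] roll,pitch,yaw [-0.0572  0.2984 -0.117 ] xor 27.444444444444443
('side',) xyz mm [ -3.9963  18.9047 -10.1044] roll,pitch,yaw [-0.2069 -0.0175 -0.0459] xor 21.416666666666668
--- 4dof from both (x,y,z,roll,yaw; pitch 0), with camera shifts fitted to rails
side rail shift px [0.302  0.3985] iqr [-0.75 -0.25]
top rail shift px [-0.7277  0.1813] iqr [0.25 0.75]
x,y,z mm [-3.8239 -2.3407  6.7362] roll,yaw [-0.1743 -0.045 ] xor 76.97222222222223
x,y,z mm [-3.9469 -2.3341  6.6101] roll,yaw [-0.1727 -0.0462] xor 76.55555555555556
x,y,z mm [-4.1778 -2.1464  5.9524] roll,yaw [-0.1721 -0.0464] xor 76.80555555555556
blade_guard [(array([263.4, 175.7]), 0.69), (array([205.6, 202.6]), 0.63)]
guard_lip [(array([268.1, 172.3]), 0.72), (array([208.4, 202. ]), 0.45), (array([267.1, 198.3]), 0.16)]
[([257.1, 166.2, 15.6, 20.1], 0.64, np.int64(188)), ([195.1, 199.1, 26.4, 8.2], 0.48, np.int64(156)), ([233.6, 137.9, 80.2, 73.4], 0.2, np.int64(2587))]
blade_guard [(array([191. , 273.1]), 0.72), (array([183.3, 199.2]), 0.61), (array([124.3, 185.6]), 0.56)]
guard_lip [(array([182.2, 194.7]), 0.91), (array([125.6, 191.6]), 0.8), (array([189.2, 268.3]), 0.74), (array([209.3, 170.6]), 0.57)]
[([179.7, 258.0, 22.6, 30.2], 0.74, np.int64(244)), ([160.9, 195.9, 43.1, 11.8], 0.65, np.int64(521)), ([109.4, 178.8, 35.4, 17.4], 0.61, np.int64(398))]
```

```bash
python3 - <<'E'
s=open('pose.py').read().split('print("--- 4dof')[0].split("from scipy.optimize")[0]
s=s.replace('''        q=np.array([(proj(a,w)-[x0,y0]+.5)*k-.5 for w in W],np.float32)
        t=np.zeros(m.shape,np.uint8); cv2.fillConvexPoly(t,np.round(cv2.convexHull(q)*16).astype(np.int32),1,shift=4)
        b=np.zeros(m.shape,np.uint8)
''','''        t=np.zeros(m.shape,np.uint8)
        for sl,v in((W[:20],1),(W[20:],1),(RAIL,0)):
            q=np.array([(proj(a,w)-[x0,y0]+.5)*k-.5 for w in sl],np.float32)
            cv2.fillConvexPoly(t,np.round(cv2.convexHull(q)*16).astype(np.int32),v,shift=4)
''').replace("k=6; D={}","k=6; D={}\nMd=np.vstack([Md,[(x,y,.012) for x in(-.006,.006) for y in(-.03,.03)]])\nRAIL=[bed(P,(x,y,z)) for x in(-.12,.12) for y in(-.074,-.066) for z in(-.01,.012)]")
s+='''
from scipy.optimize import minimize
import fit as F
F.W=4
for n,(a,x0,y0,m) in list(D.items()):
    B=[];A=[]
    for y in(.074,-.066):
        for x,q,nn in edgepts(a,P,y,.012,1):
            if abs(x)>.03: A.append(nn);B.append((q-proj(a,bed(P,[x,y,.012])))@nn)
    N=np.mean(A,0);N/=np.linalg.norm(N);sh=np.median(B)*N; print(n,"rail shift",sh); D[n]=(a,x0-sh[0],y0-sh[1],m)
for names in(("side","top"),("top",),("side",)):
  for free in((0,1,2,3,5),(0,1,2,3,4,5)) if len(names)==2 else ((0,1,3,5),):
    best=None
    def full(v):
        g=np.array([0,0,.005,0,0,0.]); g[list(free)]=v; return g
    for r0 in(-.15,-.05,.05):
        g0=np.array([0,0,.005,r0,0,0]); s0=g0[list(free)]; dd=np.array([.003,.003,.003,.04,.04,.03])[list(free)]
        o=minimize(lambda v:cost(full(v),names),s0,method="Nelder-Mead",options=dict(initial_simplex=np.vstack([s0]+[s0+d for d in np.diag(dd)]),maxiter=400))
        if best is None or o.fun<best.fun: best=o
    g=full(best.x); e=Rot.from_euler('xyz',g[3:]).apply([(0,.055,0),(0,-.055,0)])+g[:3]
    print(names,free,"xyz",g[:3]*1000,"rpy",g[3:],"xor",round(best.fun,1),"ends L,R",e[0]*1000,e[1]*1000)
'''
open('pose2.py','w').write(s)
E
python3 pose2.py
```

```text
side orange area 191.55555555555554
top orange area 513.8055555555555
side rail shift [0.302  0.3985]
top rail shift [-0.7277  0.1813]
('side', 'top') (0, 1, 2, 3, 5) xyz [-3.1958 -2.5001  8.2069] rpy [-0.1473  0.     -0.0447] xor 82.0 ends L,R [-0.7657 51.8504  0.1372] [ -5.6259 -56.8505  16.2765]
('side', 'top') (0, 1, 2, 3, 4, 5) xyz [-3.6224 -2.4943  7.9079] rpy [-0.1561  0.0012 -0.0497] xor 79.7 ends L,R [-0.9341 51.7707 -0.6415] [ -6.3106 -56.7592  16.4572]
('top',) (0, 1, 3, 5) xyz [-3.6615 -2.0458  5.    ] rpy [-0.1512  0.     -0.0504] xor 42.4 ends L,R [-0.9236 52.2577 -3.2851] [ -6.3993 -56.3492  13.2851]
('side',) (0, 1, 3, 5) xyz [-4.2108  4.0515  5.    ] rpy [-0.1772  0.     -0.0497] xor 26.6 ends L,R [-1.5224 58.1239 -4.6929] [ -6.8992 -50.0209  14.6929]
```

The measurement shows the left end home, with the right end about 14 mm up and a few mm downhill, perched on the right clip's flare. I'll regrip the bar towards its right end, with pads square to the bed. That straightens the yaw, and I can then press that end in.

```bash
cat > to.py <<'E'
import sys
from fit import *
st=arm.state(); P=np.array([.4881,.2530,np.radians(7.5)])
print("shift",np.round(toolmove(st,bed(P,np.array([float(v) for v in sys.argv[1:4]])/1000)),1))
E
python3 to.py -1.5 -18 80; python3 bedm.py 0|head -2
```

```text
shift [-186.1   -3.4   81.6]
tool rotvec to target [ 0.0019  0.0028 -0.0023] joints [-27.0298   8.5585 -46.0688 121.2783  46.4287  49.0193 -95.0521]
tcp in bed mm [  2.158  168.3218 161.1112] => guard [  2.158  168.3218 147.6112]
```

{"op": "play_rows", "data": {
  "steps": [
    {"x": -36,"y": -3.4,"z": 0,"wx": 0,"wy": 0,"wz": 0},
    {"x": -40,"y": 0,"z": 0,"wx": 0,"wy": 0,"wz": 0},
    {"x": -40,"y": 0,"z": 0,"wx": 0,"wy": 0,"wz": 0},
    {"x": -40,"y": 0,"z": 0,"wx": 0,"wy": 0,"wz": 0},
    {"x": -30,"y": 0,"z": 20,"wx": 0,"wy": 0,"wz": 0},
    {"x": 0,"y": 0,"z": 35,"wx": 0,"wy": 0,"wz": 0},
    {"x": 0,"y": 0,"z": 26,"wx": 0,"wy": 0,"wz": 0},
    {"x": 0,"y": 0,"z": 0,"wx": 0,"wy": 0,"wz": 0}
  ],
  "grip": 0.5
}}

```text
t: 23.42
position: [0.4484, 0.2281, 0.1433]
orientation: [150.1, 0.2, 97.2]
wrist_force: [-0.9, -0.6, -0.9]
width: 0.499
grasp_force: 0.0
```

{"op": "play_rows", "data": {
  "steps": [
    {"x": 0,"y": 0,"z": 0,"wx": 0,"wy": 0,"wz": 0},
    {"x": 0,"y": 0,"z": 0,"wx": 0,"wy": 0,"wz": 0}
  ]
}}

```text
t: 23.58
position: [0.4473, 0.2299, 0.147]
orientation: [149.9, 0.1, 97.3]
wrist_force: [-1.1, -0.6, 0.7]
width: 0.499
grasp_force: 0.0
```

```bash
python3 to.py -1.5 -18 27; python3 bedm.py 0; python3 tq.py
```

```text
shift [-0.2  0.1 57.1]
tool rotvec to target [ 0.0011  0.0035 -0.0018] joints [-11.7847   3.2429 -37.2626 136.6012  52.8583  27.1705 -86.3453]
tcp in bed mm [ -1.6736 -17.5719  84.1159] => guard [ -1.6736 -17.5719  70.6159]
0.0 shift in target axes(tool x=bed y, y=bed x, z=-bed z) [17.8  1.6 70.6]
F bed [-0.6961 -0.4321  1.2002] w 0.49930862800909814 0.0
tool M [ 0.509  -0.096  -0.0688] F [-0.4375 -0.694  -1.1994]
if about TCP: bed y -79.99905749586426 bed x -424.4032576199507
```

{"op": "play_rows", "data": {
  "steps": [
    {"x": 0,"y": 0,"z": 20,"wx": 0,"wy": 0,"wz": 0},
    {"x": 0,"y": 0,"z": 20,"wx": 0,"wy": 0,"wz": 0},
    {"x": 0,"y": 0,"z": 11,"wx": 0,"wy": 0,"wz": 0},
    {"x": 0,"y": 0,"z": 0,"wx": 0,"wy": 0,"wz": 0},
    {"x": 0,"y": 0,"z": 0,"wx": 0,"wy": 0,"wz": 0}
  ]
}}

```text
t: 24.0
position: [0.4728, 0.2332, 0.1033]
orientation: [149.9, 0.1, 97.3]
wrist_force: [-1.8, 0.0, 0.5]
width: 0.506
grasp_force: 0.0
```

```bash
python3 to.py -1 -18 25; python3 bedm.py 0; python3 tq.py
```

```text
shift [-0.4  0.2  8.4]
tool rotvec to target [ 0.0019  0.0035 -0.0013] joints [ -13.8325   11.0843  -34.4965  136.4772   70.1763   26.4837 -101.7053]
tcp in bed mm [ -1.2507 -17.603   33.3781] => guard [ -1.2507 -17.603   19.8781]
0.0 shift in target axes(tool x=bed y, y=bed x, z=-bed z) [17.7  1.2 19.8]
F bed [-1.2923  0.2429  1.37  ] w 0.5057159804241289 0.0
tool M [ 0.4921 -0.0254 -0.0138] F [ 0.2364 -1.29   -1.3733]
if about TCP: bed y -18.519117777660863 bed x -358.345122643849
```

Down 7 mm more, then close.

{"op": "play_rows", "data": {
  "steps": [
    {"x": 0,"y": 0,"z": 4,"wx": 0,"wy": 0,"wz": 0},
    {"x": 0,"y": 0,"z": 3,"wx": 0,"wy": 0,"wz": 0},
    {"x": 0,"y": 0,"z": 0,"wx": 0,"wy": 0,"wz": 0},
    {"x": 0,"y": 0,"z": 0,"wx": 0,"wy": 0,"wz": 0}
  ]
}}

```text
t: 24.33
position: [0.4766, 0.2332, 0.0967]
orientation: [149.9, 0.1, 97.3]
wrist_force: [-0.3, 0.1, 0.4]
width: 0.497
grasp_force: 0.0
```

{"op": "play_rows", "data": {
  "steps": [
    {"x": 0,"y": 0,"z": 0,"wx": 0,"wy": 0,"wz": 0},
    {"x": 0,"y": 0,"z": 0,"wx": 0,"wy": 0,"wz": 0},
    {"x": 0,"y": 0,"z": 0,"wx": 0,"wy": 0,"wz": 0},
    {"x": 0,"y": 0,"z": 0,"wx": 0,"wy": 0,"wz": 0},
    {"x": 0,"y": 0,"z": 0,"wx": 0,"wy": 0,"wz": 0},
    {"x": 0,"y": 0,"z": 0,"wx": 0,"wy": 0,"wz": 0}
  ],
  "grip": 0
}}

```text
t: 24.83
position: [0.4765, 0.2332, 0.0963]
orientation: [149.9, 0.1, 97.3]
wrist_force: [2.4, 1.2, 1.9]
width: 0.129
grasp_force: 30.0
```

```bash
python3 bedm.py 0; python3 tq.py
```

```text
tool rotvec to target [ 0.0015  0.0037 -0.0019] joints [ -14.064    12.2632  -34.0417  136.4215   72.6998   26.4705 -103.9018]
tcp in bed mm [ -1.5164 -18.0836  25.4923] => guard [ -1.5164 -18.0836  11.9923]
0.0 shift in target axes(tool x=bed y, y=bed x, z=-bed z) [18.1  1.5 11.9]
F bed [3.1599 0.8644 0.3955] w 0.12856162647421204 29.97026413679123
tool M [-0.2266  0.0329  0.2229] F [ 0.8689  3.1588 -0.3941]
if about TCP: bed y 83.48316113810435 bed x 574.9505956819221
```

{"op": "play_rows", "data": {
  "steps": [
    {"x": 0.5,"y": 1,"z": 0,"wx": 0,"wy": 0,"wz": 0},
    {"x": 0.5,"y": 1,"z": 0,"wx": 0,"wy": 0,"wz": 0},
    {"x": 0,"y": 0,"z": 0,"wx": 0,"wy": 0,"wz": 0},
    {"x": 0,"y": 0,"z": 0,"wx": 0,"wy": 0,"wz": 0}
  ]
}}

```text
t: 25.17
position: [0.4781, 0.2345, 0.0973]
orientation: [149.9, 0.1, 97.3]
wrist_force: [-0.4, -0.5, -0.5]
width: 0.128
grasp_force: 29.9
```

```bash
python3 bedm.py 0; python3 tq.py; python3 pose2.py | tail -4
```

```text
tool rotvec to target [ 0.0014  0.0036 -0.0017] joints [ -14.0224   12.3166  -34.0653  136.151    72.2973   26.5466 -103.4041]
tcp in bed mm [  0.4567 -17.0138  25.4611] => guard [  0.4567 -17.0138  11.9611]
0.0 shift in target axes(tool x=bed y, y=bed x, z=-bed z) [17.1 -0.5 11.9]
F bed [-0.6701 -0.479  -0.1431] w 0.12771205678072323 29.932192862033844
tool M [ 0.5598 -0.0616 -0.0447] F [-0.4796 -0.6695  0.1439]
if about TCP: bed y 427.94482864103156 bed x 3889.6843594070383
('side', 'top') (0, 1, 2, 3, 5) xyz [ -0.0565 -52.6515   7.6004] rpy [-1.0505  0.      0.5194] xor 226.3 ends L,R [-13.6288 -28.9137 -40.1208] [ 13.5158 -76.3893  55.3216]
('side', 'top') (0, 1, 2, 3, 4, 5) xyz [-11.4089 -40.8957  -8.0567] rpy [-1.2368  0.4183 -0.0621] xor 182.8 ends L,R [-31.3569 -21.5893 -55.5366] [  8.5391 -60.2021  39.4232]
('top',) (0, 1, 3, 5) xyz [  4.6702 -41.3586   5.    ] rpy [-1.2517  0.      1.0529] xor 51.0 ends L,R [-10.3231 -32.8167 -47.2229] [ 19.6635 -49.9005  57.2229]
('side',) (0, 1, 3, 5) xyz [-1.0322  0.8236  5.    ] rpy [-0.2441  0.     -0.0274] xor 71.2 ends L,R [ 0.4291 54.1726 -8.295 ] [ -2.4935 -52.5253  18.295 ]
```

At bed x = 0.5 all forces are neutral. I press this end down in small steps.

{"op": "play_rows", "data": {
  "steps": [
    {"x": 0,"y": 0,"z": 1.5,"wx": 0,"wy": 0,"wz": 0},
    {"x": 0,"y": 0,"z": 1.5,"wx": 0,"wy": 0,"wz": 0},
    {"x": 0,"y": 0,"z": 0,"wx": 0,"wy": 0,"wz": 0}
  ]
}}

```text
t: 25.52
position: [0.4798, 0.2348, 0.0949]
orientation: [149.9, 0.1, 97.3]
wrist_force: [-1.9, -0.5, 5.5]
width: 0.125
grasp_force: 30.0
```

```bash
python3 bedm.py 0; python3 tq.py
```

```text
tool rotvec to target [ 0.0022  0.0035 -0.0016] joints [ -14.1384   12.7565  -33.8811  136.1053   73.3099   26.5667 -104.2752]
tcp in bed mm [  0.8137 -16.9608  22.5358] => guard [  0.8137 -16.9608   9.0358]
0.0 shift in target axes(tool x=bed y, y=bed x, z=-bed z) [17.  -0.9  9. ]
F bed [ 1.0056 -0.2863  5.7495] w 0.1254950604125634 30.001172125339508
tool M [ 0.3056 -0.0206 -0.0219] F [-0.3051  1.0187 -5.7462]
if about TCP: bed y -3.580615386642117 bed x -53.17819077988486
```

Moving freely at 6 N, so I continue.

{"op": "play_rows", "data": {
  "steps": [
    {"x": 0,"y": 0,"z": 1.5,"wx": 0,"wy": 0,"wz": 0},
    {"x": 0,"y": 0,"z": 1.5,"wx": 0,"wy": 0,"wz": 0},
    {"x": 0,"y": 0,"z": 0,"wx": 0,"wy": 0,"wz": 0}
  ]
}}

```text
t: 25.77
position: [0.4813, 0.2347, 0.0921]
orientation: [149.9, 0.1, 97.3]
wrist_force: [0.6, -1.3, 2.6]
width: 0.131
grasp_force: 30.0
```

```bash
python3 bedm.py 0; python3 tq.py
```

```text
tool rotvec to target [ 0.0018  0.0039 -0.0019] joints [ -14.2353   13.2184  -33.6892  136.0738   74.2441   26.5782 -105.0824]
tcp in bed mm [  0.6406 -17.2359  19.4045] => guard [  0.6406 -17.2359   5.9045]
0.0 shift in target axes(tool x=bed y, y=bed x, z=-bed z) [17.3 -0.7  5.8]
F bed [ 1.6861 -1.3694  2.0404] w 0.13053806862262704 30.0023290514946
tool M [ 0.2361 -0.0416  0.0419] F [-1.3742  1.6923 -2.0321]
if about TCP: bed y -20.471309221182604 bed x -116.1805604529854
```

{"op": "play_rows", "data": {
  "steps": [
    {"x": 0,"y": 0.4,"z": 1,"wx": 0,"wy": 0,"wz": 0},
    {"x": 0,"y": 0,"z": 1,"wx": 0,"wy": 0,"wz": 0},
    {"x": 0,"y": 0,"z": 0,"wx": 0,"wy": 0,"wz": 0}
  ]
}}

```text
t: 26.02
position: [0.4825, 0.2346, 0.0904]
orientation: [149.9, 0.2, 97.3]
wrist_force: [1.2, -1.5, -0.9]
width: 0.125
grasp_force: 30.0
```

```bash
python3 bedm.py 0; python3 tq.py
```

```text
tool rotvec to target [ 0.0013  0.0042 -0.002 ] joints [ -14.2696   13.5336  -33.5549  136.0087   74.7736   26.5844 -105.4887]
tcp in bed mm [  0.8331 -17.4799  17.2537] => guard [  0.8331 -17.4799   3.7537]
0.0 shift in target axes(tool x=bed y, y=bed x, z=-bed z) [17.5 -0.9  3.7]
F bed [ 0.4286 -1.6768 -1.2931] w 0.12472257317291972 29.999755024909973
tool M [ 0.3776 -0.3303 -0.1069] F [-1.6704  0.4303  1.3007]
if about TCP: bed y 253.9660808242466 bed x 290.27865553435464
```

{"op": "play_rows", "data": {
  "steps": [
    {"x": 0,"y": 0,"z": 1,"wx": 0,"wy": 0,"wz": 0},
    {"x": 0,"y": 0,"z": 1,"wx": 0,"wy": 0,"wz": 0},
    {"x": 0,"y": 0,"z": 0,"wx": 0,"wy": 0,"wz": 0}
  ]
}}

```text
t: 26.27
position: [0.4834, 0.2347, 0.089]
orientation: [149.9, 0.2, 97.3]
wrist_force: [-6.8, -5.6, 10.9]
width: 0.124
grasp_force: 30.0
```

```bash
python3 bedm.py 0; python3 tq.py
```

```text
tool rotvec to target [ 0.0019  0.0045 -0.0017] joints [ -14.3391   13.782   -33.4717  136.0007   75.3814   26.6328 -106.0257]
tcp in bed mm [  0.8673 -17.5109  15.6269] => guard [  0.8673 -17.5109   2.1269]
0.0 shift in target axes(tool x=bed y, y=bed x, z=-bed z) [17.5 -0.9  2. ]
F bed [-1.0151 -4.6589 13.14  ] w 0.12385165821309144 30.007408261299133
tool M [ 0.8141 -1.1338 -0.04  ] F [ -4.7201  -0.9818 -13.1206]
if about TCP: bed y -86.41410076783986 bed x -62.05097760990352
```

{"op": "play_rows", "data": {
  "steps": [
    {"x": -0.5,"y": 0,"z": 1,"wx": 0,"wy": 0,"wz": 0},
    {"x": 0,"y": 0,"z": 0.5,"wx": 0,"wy": 0,"wz": 0},
    {"x": 0,"y": 0,"z": 0,"wx": 0,"wy": 0,"wz": 0}
  ]
}}

```text
t: 26.52
position: [0.4839, 0.235, 0.0881]
orientation: [149.9, 0.1, 97.4]
wrist_force: [-19.2, -6.9, 28.7]
width: 0.13
grasp_force: 30.0
```

```bash
python3 bedm.py 0; python3 tq.py
```

```text
tool rotvec to target [ 0.0025  0.0034 -0.0009] joints [ -14.3576   13.9237  -33.4181  136.0148   75.8491   26.5761 -106.389 ]
tcp in bed mm [  0.905  -17.2873  14.6347] => guard [  0.905  -17.2873   1.1347]
0.0 shift in target axes(tool x=bed y, y=bed x, z=-bed z) [17.3 -0.9  1.1]
F bed [-2.9083 -4.2933 34.7616] w 0.129513743094231 30.026091635227203
tool M [ 1.4083 -1.1882 -0.0695] F [ -4.4149  -2.816  -34.754 ]
if about TCP: bed y -34.19018992913021 bed x -40.52184566492892
```

{"op": "play_rows", "data": {
  "steps": [
    {"x": 0,"y": 0,"z": 0.8,"wx": 0,"wy": 0,"wz": 0},
    {"x": 0,"y": 0,"z": 0,"wx": 0,"wy": 0,"wz": 0},
    {"x": 0,"y": 0,"z": 0,"wx": 0,"wy": 0,"wz": 0}
  ]
}}

```text
t: 26.77
position: [0.4842, 0.2352, 0.0875]
orientation: [149.9, 0.1, 97.4]
wrist_force: [-22.5, -6.9, 31.8]
width: 0.128
grasp_force: 30.0
```

```bash
python3 bedm.py 0; python3 tq.py
```

```text
tool rotvec to target [ 0.0026  0.0032 -0.0008] joints [ -14.3818   14.0324  -33.3829  136.0021   76.0843   26.5726 -106.5953]
tcp in bed mm [  0.9121 -17.1434  13.9242] => guard [  0.9121 -17.1434   0.4242]
0.0 shift in target axes(tool x=bed y, y=bed x, z=-bed z) [17.1 -0.9  0.4]
F bed [-4.208  -3.8596 39.1177] w 0.12759827670376062 30.029295086860657
tool M [ 1.6065 -1.0784 -0.0203] F [ -3.9864  -4.1032 -39.1161]
if about TCP: bed y -27.568525081390824 bed x -41.070972227079004
```

The fingertips are now at deck-home height, with the push at 39 N. I release, back off and measure.

{"op": "play_rows", "data": {
  "steps": [
    {"x": 0,"y": 0,"z": -1,"wx": 0,"wy": 0,"wz": 0},
    {"x": 0,"y": 0,"z": 0,"wx": 0,"wy": 0,"wz": 0}
  ]
}}

```text
t: 26.93
position: [0.484, 0.235, 0.0878]
orientation: [149.9, 0.1, 97.3]
wrist_force: [0.3, 0.6, -1.9]
width: 0.125
grasp_force: 30.0
```

{"op": "play_rows", "data": {
  "steps": [
    {"x": 0,"y": 0,"z": 0,"wx": 0,"wy": 0,"wz": 0},
    {"x": 0,"y": 0,"z": 0,"wx": 0,"wy": 0,"wz": 0},
    {"x": 0,"y": 0,"z": 0,"wx": 0,"wy": 0,"wz": 0},
    {"x": 0,"y": 0,"z": -25,"wx": 0,"wy": 0,"wz": 0},
    {"x": 0,"y": 0,"z": -40,"wx": 0,"wy": 0,"wz": 0},
    {"x": 30,"y": 0,"z": -30,"wx": 0,"wy": 0,"wz": 0},
    {"x": 40,"y": 0,"z": -30,"wx": 0,"wy": 0,"wz": 0},
    {"x": 40,"y": 0,"z": 0,"wx": 0,"wy": 0,"wz": 0}
  ],
  "grip": 0.35
}}

```text
t: 27.6
position: [0.4166, 0.3303, 0.1874]
orientation: [149.6, 0.1, 97.1]
wrist_force: [2.6, 1.4, 1.6]
width: 0.345
grasp_force: 0.0
```

{"op": "play_rows", "data": {
  "steps": [
    {"x": 40,"y": 0,"z": 0,"wx": 0,"wy": 0,"wz": 0},
    {"x": 30,"y": 0,"z": 0,"wx": 0,"wy": 0,"wz": 0},
    {"x": 0,"y": 0,"z": 0,"wx": 0,"wy": 0,"wz": 0},
    {"x": 0,"y": 0,"z": 0,"wx": 0,"wy": 0,"wz": 0}
  ]
}}

```text
t: 27.93
position: [0.4077, 0.4006, 0.1816]
orientation: [150.0, 0.2, 97.4]
wrist_force: [0.2, -1.2, -0.1]
width: 0.346
grasp_force: 0.0
```

```bash
sed -i 's/g=np.array(\[0,0,.005,0,0,0.\])/g=np.array([0,0,Z0,0,0,0.])/; s/^import fit as F/import fit as F,sys\nZ0=float(sys.argv[1])\/1000/' pose2.py; python3 pose2.py 0; python3 bedm.py 0 | head -2
```

```text
side orange area 205.16666666666666
top orange area 501.8611111111111
side rail shift [0.302  0.3985]
top rail shift [-0.7277  0.1813]
('side', 'top') (0, 1, 2, 3, 5) xyz [-1.0365  2.1236 -1.0796] rpy [-0.1233  0.      0.0223] xor 107.9 ends L,R [-2.2556 56.6925 -7.8428] [  0.1827 -52.4454   5.6836]
('side', 'top') (0, 1, 2, 3, 4, 5) xyz [-1.0947  2.1208 -1.6285] rpy [-0.1016 -0.011   0.0164] xor 107.9 ends L,R [-1.9303 56.831  -7.2045] [ -0.259  -52.5894   3.9475]
('top',) (0, 1, 3, 5) xyz [0.0543 1.287  0.    ] rpy [-0.158   0.      0.0639] xor 50.1 ends L,R [-3.4128 55.4908 -8.656 ] [  3.5214 -52.9168   8.656 ]
('side',) (0, 1, 3, 5) xyz [-1.4713 12.9079  0.    ] rpy [-0.1358  0.     -0.0242] xor 31.4 ends L,R [-0.1529 67.3858 -7.4445] [ -2.7897 -41.57     7.4445]
tool rotvec to target [ 0.0013  0.0059 -0.0021] joints [-25.0561  11.9795 -46.1233 123.1293  52.2956  46.4879 -98.9247]
tcp in bed mm [  1.4362 154.2875 122.37  ] => guard [  1.4362 154.2875 108.87  ]
```

```bash
python3 - <<'E'
s=open('pose2.py').read()
i=s.index('for names in(("side","top")')
s=s[:i]+'''
def model(g,n):
    R=Rot.from_euler('xyz',g[3:]); W=[bed(P,x) for x in R.apply(Md)+g[:3]]; a,x0,y0,m=D[n]; t=np.zeros(m.shape,np.uint8)
    for sl,v in((W[:20],1),(W[20:],1),(RAIL,0)):
        q=np.array([(proj(a,w)-[x0,y0]+.5)*k-.5 for w in sl],np.float32); cv2.fillConvexPoly(t,np.round(cv2.convexHull(q)*16).astype(np.int32),v,shift=4)
    return t>0
for n in D:
    a,x0,y0,m=D[n]; o=(proj(a,bed(P,[0,0,.006]))-[x0,y0]+.5)*k
    ey=(proj(a,bed(P,[0,.01,.006]))-proj(a,bed(P,[0,0,.006])))/10; ex=(proj(a,bed(P,[.01,0,.006]))-proj(a,bed(P,[0,0,.006])))/10
    J=np.linalg.inv(np.array([ex,ey]).T*k)
    def desc(t):
        ys,xs=np.nonzero(t); u=J@(np.array([xs,ys],float)-o[:,None]); r=[t.sum()/k/k,np.percentile(u[1],.5),np.percentile(u[1],99.5)]
        for c in(-48,-40,0,40,48):
            w=u[0][abs(u[1]-c)<2]; r+= [w.min(),w.max()] if len(w) else [np.nan]*2
        return np.round(r,1)
    print(n,"area,ymin,ymax,(xmin,xmax)@y=-48,-40,0,40,48"); print("  seen   ",desc(m))
    for nm,g in(("home",[0]*6),("R up 5",[0,0,.0025,-.045,0,0]),("R up 10",[0,0,.005,-.09,0,0]),("L up 5",[0,0,.0025,.045,0,0]),("y+2",[0,.002,0,0,0,0]),("z+4",[0,0,.004,0,0,0])): print("  %-8s"%nm,desc(model(np.array(g,float),n)))
'''
open('chk.py','w').write(s)
E
python3 chk.py 0
```

```text
side orange area 205.5277777777778
top orange area 501.9444444444444
side rail shift [0.302  0.3985]
top rail shift [-0.7277  0.1813]
side area,ymin,ymax,(xmin,xmax)@y=-48,-40,0,40,48
  seen    [205.5 -55.6  67.5 -18.1  15.8 -18.1  16.6 -19.   15.  -17.7  15.1 -16.3
  15.4]
  home     [237.8 -59.2  65.3 -17.8  17.9 -17.7  17.8 -17.2  17.5 -16.9  17.2 -16.8
  17.1]
  R up 5   [234.1 -56.2  68.2 -17.7  18.  -17.6  18.  -17.2  17.5 -16.9  17.  -16.8
  17. ]
  R up 10  [225.5 -49.6  71.1 -17.4  17.9 -17.6  18.2 -17.2  17.7 -16.9  17.2 -16.8
  17.1]
  L up 5   [248.4 -59.2  69.2 -17.9  17.8 -17.7  17.8 -17.4  17.5 -17.   17.2 -16.9
  17.1]
  y+2      [240.9 -59.2  67.4 -17.9  17.6 -17.7  17.7 -17.4  17.4 -17.1  16.8 -16.9
  16.9]
  z+4      [246.9 -57.5  70.9 -17.9  17.8 -17.7  18.  -17.4  17.7 -17.   17.4 -16.9
  17.3]
top area,ymin,ymax,(xmin,xmax)@y=-48,-40,0,40,48
  seen    [501.9 -52.9  56.3 -18.4  19.6 -18.7  17.7 -18.5  18.3 -18.2  17.9 -18.6
  20.2]
  home     [568.8 -56.4  57.  -19.9  20.1 -19.9  20.1 -19.9  20.1 -20.   20.2 -20.
  20.2]
  R up 5   [566.3 -55.2  57.2 -22.1  18.1 -21.9  18.3 -21.2  19.1 -20.3  19.9 -20.2
  20. ]
  R up 10  [561.6 -53.9  57.3 -24.3  16.  -24.1  16.4 -22.4  18.  -20.8  19.5 -20.4
  19.9]
  L up 5   [576.4 -56.6  58.  -20.1  20.  -20.2  19.9 -21.1  19.1 -22.   18.4 -22.1
  18.2]
  y+2      [568.8 -54.4  59.  -19.9  20.1 -20.   20.1 -20.   20.1 -20.   20.1 -20.
  20.1]
  z+4      [571.7 -55.7  58.1 -21.7  18.4 -21.7  18.4 -21.7  18.4 -21.8  18.4 -21.8
  18.4]
```

From above, the guard is now centred along its whole length: x mid-line within 0.5 mm at both ends, where a raised right end would show -2 to -4. It looks home. To be sure, I press with closed fingers on both ends of the bar and compare the heights.

```bash
python3 to.py 0.5 -20 60; python3 to.py .5 -20 36
```

```text
shift [-173.3   -1.1   63.7]
shift [-173.2   -1.1   87.7]
```

{"op": "play_rows", "data": {
  "steps": [
    {"x": -33,"y": 0,"z": 0,"wx": 0,"wy": 0,"wz": 0},
    {"x": -40,"y": -0.5,"z": 0,"wx": 0,"wy": 0,"wz": 0},
    {"x": -40,"y": -0.5,"z": 0,"wx": 0,"wy": 0,"wz": 0},
    {"x": -40,"y": 0,"z": 0,"wx": 0,"wy": 0.003,"wz": 0},
    {"x": -20,"y": 0,"z": 24,"wx": 0,"wy": 0.003,"wz": 0},
    {"x": 0,"y": 0,"z": 35,"wx": 0,"wy": 0,"wz": 0},
    {"x": 0,"y": 0,"z": 0,"wx": 0,"wy": 0,"wz": 0},
    {"x": 0,"y": 0,"z": 0,"wx": 0,"wy": 0,"wz": 0}
  ],
  "grip": 0
}}

```text
t: 28.8
position: [0.4554, 0.2288, 0.1365]
orientation: [150.0, -0.0, 97.3]
wrist_force: [-0.1, -0.5, 1.8]
width: 0.002
grasp_force: 0.0
```

{"op": "play_rows", "data": {
  "steps": [
    {"x": 0,"y": 0,"z": 15,"wx": 0,"wy": 0,"wz": 0},
    {"x": 0,"y": 0,"z": 8,"wx": 0,"wy": 0,"wz": 0},
    {"x": 0,"y": 0,"z": 2,"wx": 0,"wy": 0,"wz": 0},
    {"x": 0,"y": 0,"z": 0,"wx": 0,"wy": 0,"wz": 0},
    {"x": 0,"y": 0,"z": 0,"wx": 0,"wy": 0,"wz": 0}
  ]
}}

```text
t: 29.22
position: [0.4679, 0.2321, 0.1167]
orientation: [149.8, -0.1, 97.4]
wrist_force: [0.4, -1.0, 0.3]
width: 0.006
grasp_force: 0.0
```

```bash
python3 bedm.py 0
```

```text
tool rotvec to target [ 0.0028  0.0002 -0.0022] joints [-10.9741   9.1138 -37.3222 136.3635  65.7054  26.5625 -97.3066]
tcp in bed mm [  1.1544 -18.1305  47.4865] => guard [  1.1544 -18.1305  33.9865]
0.0 shift in target axes(tool x=bed y, y=bed x, z=-bed z) [18.1 -1.3 34. ]
F bed [ 0.4034 -1.0033  0.0584] w 0.005792102955407101 0.0
```

{"op": "play_rows", "data": {
  "steps": [
    {"x": -1,"y": -0.5,"z": 6,"wx": 0,"wy": 0,"wz": 0},
    {"x": 0,"y": 0,"z": 4,"wx": 0,"wy": 0,"wz": 0},
    {"x": 0,"y": 0,"z": 2,"wx": 0,"wy": 0,"wz": 0},
    {"x": 0,"y": 0,"z": 1,"wx": 0,"wy": 0,"wz": 0},
    {"x": 0,"y": 0,"z": 0,"wx": 0,"wy": 0,"wz": 0},
    {"x": 0,"y": 0,"z": 0,"wx": 0,"wy": 0,"wz": 0}
  ]
}}

```text
t: 29.72
position: [0.4743, 0.2315, 0.1045]
orientation: [149.9, -0.0, 97.4]
wrist_force: [1.5, 0.8, -0.6]
width: 0.004
grasp_force: 0.0
```

```bash
python3 bedm.py 0
```

```text
tool rotvec to target [ 0.0022  0.0005 -0.0025] joints [ -11.5283   11.1501  -36.4008  136.381    70.2889   26.4653 -101.2726]
tcp in bed mm [  0.4604 -19.4728  33.8026] => guard [  0.4604 -19.4728  20.3026]
0.0 shift in target axes(tool x=bed y, y=bed x, z=-bed z) [19.5 -0.6 20.3]
F bed [ 1.0206  0.6017 -1.3236] w 0.004367720858038781 0.0
```

{"op": "play_rows", "data": {
  "steps": [
    {"x": 0,"y": 0,"z": 0.8,"wx": 0,"wy": 0,"wz": 0},
    {"x": 0,"y": 0,"z": 0.7,"wx": 0,"wy": 0,"wz": 0},
    {"x": 0,"y": 0,"z": 0,"wx": 0,"wy": 0,"wz": 0}
  ]
}}

```text
t: 29.97
position: [0.4751, 0.2317, 0.1034]
orientation: [149.8, -0.0, 97.4]
wrist_force: [-7.3, -2.4, 11.3]
width: 0.004
grasp_force: 7.1
```

```bash
python3 bedm.py 0
```

```text
tool rotvec to target [ 0.0029  0.0006 -0.0023] joints [ -11.6      11.3659  -36.3149  136.3732   70.8383   26.4891 -101.7561]
tcp in bed mm [  0.6163 -19.461   32.4063] => guard [  0.6163 -19.461   18.9063]
0.0 shift in target axes(tool x=bed y, y=bed x, z=-bed z) [19.5 -0.7 18.9]
F bed [-0.8946 -1.4211 13.6053] w 0.004380618737618037 7.11100053973496
```

{"op": "play_rows", "data": {
  "steps": [
    {"x": 0,"y": 0,"z": 0.8,"wx": 0,"wy": 0,"wz": 0},
    {"x": 0,"y": 0,"z": 0,"wx": 0,"wy": 0,"wz": 0},
    {"x": 0,"y": 0,"z": 0,"wx": 0,"wy": 0,"wz": 0}
  ]
}}

```text
t: 30.22
position: [0.4753, 0.2317, 0.1032]
orientation: [149.8, -0.0, 97.4]
wrist_force: [-21.5, -7.3, 32.7]
width: 0.007
grasp_force: 19.6
```

```bash
python3 bedm.py 0
```

```text
tool rotvec to target [ 0.0038  0.0009 -0.0019] joints [ -11.6443   11.4055  -36.3021  136.3919   71.0659   26.5285 -101.9734]
tcp in bed mm [  0.7077 -19.447   32.1776] => guard [  0.7077 -19.447   18.6776]
0.0 shift in target axes(tool x=bed y, y=bed x, z=-bed z) [19.5 -0.8 18.7]
F bed [-2.8986 -4.4444 39.4302] w 0.006719982402243231 19.59706787019968
```

{"op": "play_rows", "data": {
  "steps": [
    {"x": 0,"y": 0,"z": -4,"wx": 0,"wy": 0,"wz": 0},
    {"x": 20,"y": 0,"z": 0,"wx": 0,"wy": 0,"wz": 0},
    {"x": 20,"y": 0,"z": 0,"wx": 0,"wy": 0,"wz": 0},
    {"x": 0,"y": 0,"z": 0,"wx": 0,"wy": 0,"wz": 0},
    {"x": 0,"y": 0,"z": 2.3,"wx": 0,"wy": 0,"wz": 0},
    {"x": 0,"y": 0,"z": 1,"wx": 0,"wy": 0,"wz": 0},
    {"x": 0,"y": 0,"z": 0,"wx": 0,"wy": 0,"wz": 0},
    {"x": 0,"y": 0,"z": 0,"wx": 0,"wy": 0,"wz": 0}
  ]
}}

```text
t: 30.88
position: [0.4699, 0.2714, 0.1032]
orientation: [149.9, -0.1, 97.4]
wrist_force: [-8.0, 1.5, 9.5]
width: 0.005
grasp_force: 6.1
```

```bash
python3 bedm.py 0
```

```text
tool rotvec to target [ 0.0026 -0.0005 -0.002 ] joints [ -15.2155   13.5705  -38.1499  134.0036   69.9396   30.5101 -104.4793]
tcp in bed mm [ 0.5371 20.6547 32.2814] => guard [ 0.5371 20.6547 18.7814]
0.0 shift in target axes(tool x=bed y, y=bed x, z=-bed z) [-20.7  -0.5  18.8]
F bed [-1.9255  2.5058 12.0463] w 0.0045867066516578365 6.116668292088434
```

Both ends of the bar read the same height (32.4 and 32.3 mm at 12–14 N) and are stiff, so the guard is seated square. One firm press on the left, then I retreat clear.

{"op": "play_rows", "data": {
  "steps": [
    {"x": 0,"y": 0,"z": 0.7,"wx": 0,"wy": 0,"wz": 0},
    {"x": 0,"y": 0,"z": 0,"wx": 0,"wy": 0,"wz": 0},
    {"x": 0,"y": 0,"z": -20,"wx": 0,"wy": 0,"wz": 0},
    {"x": 0,"y": 0,"z": -40,"wx": 0,"wy": 0,"wz": 0},
    {"x": 20,"y": 0,"z": -40,"wx": 0,"wy": 0,"wz": 0},
    {"x": 40,"y": 0,"z": -10,"wx": 0,"wy": 0,"wz": 0},
    {"x": 40,"y": 0,"z": 0,"wx": 0,"wy": 0,"wz": 0},
    {"x": 40,"y": 0,"z": 0,"wx": 0,"wy": 0,"wz": 0}
  ]
}}

```text
t: 31.55
position: [0.4034, 0.4023, 0.1931]
orientation: [149.6, -0.1, 97.1]
wrist_force: [1.7, -0.2, -0.3]
width: 0.007
grasp_force: 0.0
```

{"op": "play_rows", "data": {
  "steps": [
    {"x": 0,"y": 0,"z": 0,"wx": 0,"wy": 0,"wz": 0},
    {"x": 0,"y": 0,"z": 0,"wx": 0,"wy": 0,"wz": 0},
    {"x": 0,"y": 0,"z": 0,"wx": 0,"wy": 0,"wz": 0},
    {"x": 0,"y": 0,"z": 0,"wx": 0,"wy": 0,"wz": 0},
    {"x": 0,"y": 0,"z": 0,"wx": 0,"wy": 0,"wz": 0},
    {"x": 0,"y": 0,"z": 0,"wx": 0,"wy": 0,"wz": 0}
  ]
}}

```text
t: 32.05
position: [0.403, 0.4008, 0.191]
orientation: [149.8, 0.0, 97.2]
wrist_force: [-0.1, -0.1, 0.0]
width: 0.004
grasp_force: 0.0
```

```bash
python3 chk.py 0 | grep -A3 -E "area,"; python3 w.py w6.png | head -4
```

```text
side area,ymin,ymax,(xmin,xmax)@y=-48,-40,0,40,48
  seen    [205.6 -55.7  67.4 -18.1  15.8 -17.7  16.6 -19.   15.  -17.7  15.1 -16.3
  15.4]
  home     [237.8 -59.2  65.3 -17.8  17.9 -17.7  17.8 -17.2  17.5 -16.9  17.2 -16.8
--
top area,ymin,ymax,(xmin,xmax)@y=-48,-40,0,40,48
  seen    [501.5 -52.9  56.3 -18.4  19.6 -18.8  17.7 -18.4  18.3 -18.2  17.9 -18.4
  20.2]
  home     [568.8 -56.4  57.  -19.9  20.1 -19.9  20.1 -19.9  20.1 -20.   20.2 -20.
[0.40267798 0.40146769 0.19101044] [ 1.49825874e+02 -1.82244797e-02  9.72819783e+01] [ 0.0325249  -0.13394912 -0.00222293]
[ 2.9304e+01  1.0500e+00 -5.0000e-03  3.0000e-03]
[ 2.9047e+01  1.0800e+00 -5.0000e-03  3.0000e-03]
[ 2.8848e+01  1.0800e+00 -4.0000e-03  3.0000e-03]
```

The last presses did not move the guard and the wheel has not moved either, so I hand the job in.

```bash
python3 -c "
from workcell import job
print(job.close_job())"
```

```text
the job is handed in; nothing more can be done
None
```

I handed the job in at about 32 s with no verdict returned: the wheel is turned to its stop, and the guard measures level and centred in the bed and is released with the robot clear, but I could not see the clips themselves.

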